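# Square up a pack of collage panels in the jig and lock it with the stop block

### The arm

A 6-joint arm with a two-finger parallel gripper is mounted at the origin on the work surface. World frame = base frame: x ahead of the robot, y to its left, z up, the work surface at z = 0. Lengths are in m, angles in rad, forces in N, time in s.
With the tool pointing down it reaches from about 0.275 to 0.775 m from the base axis. Payload 14.6 kg.
Tool frame: the origin (TCP) lies on the centre line of the jaws, within the pads' length; the fingertips stand 22 mm ahead of it and the grasp point (between the pads) lies 3 mm ahead of it; z points along the fingers, y is the line along which they close (so a half turn about z gives the same grasp; the last joint's range is limited). The gripper opens to 85 mm and grips with 20 to 120 N. Pads are 22 mm wide; open, the fingers measure 114 mm over their backs; the gripper's body (76 mm by 85 mm) begins 54 mm behind the grasp point. The pads swing forward as they close: fully open they stand 13 mm farther back than shut.
Start: joints at [1.028, 0.263, -0.048, 1.259, 0, 1.415], TCP at [0.199, 0.486, 0.253] pointing down, gripper open.
Joint ranges: [-2.65, 2.65], [-0.89, 1.7], [-1.18, 1.37], [-2.13, 2.11], [-1.35, 1.29], [-3.14, 3.14]. Speed limits (rad/s): [1.89, 1.89, 2.57, 2.79, 3.14, 3.14].

### API

Orientations are given as [roll, pitch, yaw] about the fixed x, y, z axes, in that order (R = Rz(yaw) Ry(pitch) Rx(roll)).
In Python, from rig import bot gives the robot as it stands.
- The arm moves only by the tool move_arm, never from a script. Its argument "motion" is a list of rows, each an object of numbers: "dx", "dy", "dz": the shift along the tool's x, y, z in units of 40 mm (1.0 is 40 mm); "rx", "ry", "rz": the turn, a rotation vector about the tool's x, y, z in units of 6 degrees (1.0 is 6 degrees). In form: [{"dx": .., "dy": .., "dz": .., "rx": .., "ry": .., "rz": ..}, ...]. A call has 1 to 12 rows; each row shifts and turns the commanded pose from where the row before left it, along the tool's axes as they then stand; what a row does not reach is not made up. A row lasts 1/10 s, in which the tool goes at most 50 mm and 8.59 degrees, less where a joint would pass 70% of its speed; a pose out of reach is approached as far as the arm can. A call is refused whole if a number of a shift passes 1 or a number of a turn 1, either way. A call with a gripper value outside its range is refused whole. "hand" is the finger opening in mm, from 0 to 85.4, set as the call begins (left out, the last holds). The fingers move at their own pace and stop on an object; "force" is the grip in N (left out, the last holds). Time passes only in rows, so rows that do not move let the fingers close. It gives the time, the measured TCP pose, the force, the opening and the grip force at its end, in the units of the state.
- bot.state(): the state, without advancing time (a new reading comes with each control period).
- bot.capture(name): name is "scene" or "top" or "wrist"; returns the picture (480x640x3 uint8, blue, green, red); there is no depth.
- bot.calibration(name): a dict with "fx", "fy", "cx", "cy" (pixels), "eye" and "attitude" of the camera in the world; the wrist camera has in their place "hand_eye" (4x4, takes a point from camera to tool coordinates, whose origin is the TCP and whose axes are the flange's). Camera axes: x right, y down, z forward; pixel columns grow to the right and rows downward; lengths in m; the calibration is good to about 2 mm. A picture is of the moment at which its call begins: read the wrist's pose just before it. calibration takes no time and is no camera call.
- bot.sign_off(): hands the job in; it is judged then, once.
The state is a dict: "time": time; "joint_pos": joint angles; "qd": joint speeds; "joint_torque": joint torques, N m; "eef_pos": TCP position; "eef_rot": TCP orientation; "ft_force": force on the tool from outside, world axes, zero at the start; "moment": the same for the moment, N m; "width": finger opening in m; "gripper_force": force on a finger pad.
Only numpy, scipy, OpenCV 4.12 (cv2) and the standard library are available. Lean on these libraries where they do the work, as an engineer would, in place of code of your own. Each camera call takes 0.05 s, during which the arm holds its last target. There are 200 camera calls.

### The job

Gather all the picture panels on the table into one flat stack on the squaring jig, pictures up and long edges along the long fence, and tap the stack's edges until every panel lies flush against both fences. Only then plug the red stop block from its holder fully home into the jig's square socket, leaving the pack flush, and leave the white mug and the stamp pad where they stand.

Things in the scene. Friction and masses are not known exactly. Their poses are not given: they have to be found in the camera images.
- jig: fixed squaring jig: plywood bed 210 (x) by 190 (y) by 25 mm, two aluminium fences standing 45 mm above it: a long one along x, inner face at y = +80 mm, and a short one along y, inner face at x = +90 mm (spans y +12 to +92). Other sides open. Origin: centre of the bed's underside, z up. A panel flush with both fences, long edge on the long one, is centred at x +30, y +54 mm.
- socket (a point): centre of the mouth of the square socket hole in the jig's bed, level with the bed surface; at jig x = +20, y = +2 mm; hole 31 x 31 mm, sides parallel to the jig's x and y, 20 mm deep
- corner (a point): inner corner where the two fences' inner faces would meet, on the bed surface (jig x = +90, y = +80 mm)
- holder: dark wooden holder block 70 x 70 x 30 mm high, fixed, with a loose square hole 34 mm wide in which the stop block stands at the start; origin at the centre of its underside
- stop_block: loose stop block, 180 g, 68 mm high: steel tenon 28 x 28 mm, 18 mm long (lowest 4 mm narrowed to 25) under a red head 44 x 44 x 50 mm, same centre and yaw. Origin: centre of the tenon's foot, z up. Starts upright in the holder. Home in the socket (any quarter turn), the head rests on the bed, origin 18 mm below the bed surface, 4 mm clear of flush panels.
- panel0: picture panel 1: stiff card panel 120 mm (its x) by 52 mm (its y), 8 mm thick, about 70 g, cardboard-brown edges, a coloured collage picture on top; flat on the table at the start; may be absent. Origin: centre of its underside, z up.
- panel1: picture panel 2: stiff card panel 120 mm (its x) by 52 mm (its y), 8 mm thick, about 70 g, cardboard-brown edges, a coloured collage picture on top; flat on the table at the start; may be absent. Origin: centre of its underside, z up.
- panel2: picture panel 3: stiff card panel 120 mm (its x) by 52 mm (its y), 8 mm thick, about 70 g, cardboard-brown edges, a coloured collage picture on top; flat on the table at the start; may be absent. Origin: centre of its underside, z up.
- panel3: picture panel 4: stiff card panel 120 mm (its x) by 52 mm (its y), 8 mm thick, about 70 g, cardboard-brown edges, a coloured collage picture on top; flat on the table at the start; may be absent. Origin: centre of its underside, z up.
- panel4: picture panel 5: stiff card panel 120 mm (its x) by 52 mm (its y), 8 mm thick, about 70 g, cardboard-brown edges, a coloured collage picture on top; flat on the table at the start; may be absent. Origin: centre of its underside, z up.
- mug: bystander: white mug, 76 mm wide, 85 mm high, its handle some 30 mm out to one side, standing among the panels and the jig; origin at the centre of its underside
- stamp_pad: bystander: black and green stamp pad 55 x 38 x 22 mm lying among the panels; origin at the centre of its underside
There are look-alikes about, which are no part of the job. What is shaped like the panel3 but pink or turquoise is not meant.

How it is judged:
On the way, in this order (a step that is already met when the one before it is completed fails the run):
1. every panel lies stacked flat on the jig, flush against both fences (x of panel0 in the frame of jig between 0.0265 and 0.0335 m and y of panel0 in the frame of jig between 0.0505 and 0.0575 m and z of panel0 in the frame of jig between 0.022 and 0.06 m and angle between the x axis of each of panel0, panel1, panel2, panel3, panel4 and the x axis of jig, either way round below 0.035 rad and angle between each of panel0, panel1, panel2, panel3, panel4's own z axis and vertical below 0.06 rad and x of panel1 in the frame of jig between 0.0265 and 0.0335 m and y of panel1 in the frame of jig between 0.0505 and 0.0575 m and z of panel1 in the frame of jig between 0.022 and 0.06 m and x of panel2 in the frame of jig between 0.0265 and 0.0335 m and y of panel2 in the frame of jig between 0.0505 and 0.0575 m and z of panel2 in the frame of jig between 0.022 and 0.06 m and x of panel3 in the frame of jig between 0.0265 and 0.0335 m and y of panel3 in the frame of jig between 0.0505 and 0.0575 m and z of panel3 in the frame of jig between 0.022 and 0.06 m and x of panel4 in the frame of jig between 0.0265 and 0.0335 m and y of panel4 in the frame of jig between 0.0505 and 0.0575 m and z of panel4 in the frame of jig between 0.022 and 0.06 m), for 0.3 s.
2. the stop block is fully home in the jig's socket (horizontal distance between stop_block and socket below 0.003 m and z of stop_block in the frame of jig below 0.0095 m and angle between stop_block's own z axis and vertical below 0.05 rad), for 0.3 s.
At the end, for the whole second after the job is handed in: Every panel present lies flat on the jig, picture up, centre within 3.5 mm in x and y of its flush place, turned under 2 degrees from the fences; the stop block is upright and home in the socket (2.5 mm of full depth, 3 mm of centre); all at rest (all of step 1 and all of step 2 and linear speed of each of panel0, panel1, panel2, panel3, panel4, stop_block below 0.02 m/s); the robot touches nothing.
It fails at once if the mug or the stamp pad is pushed more than 5 cm away (distance of any of mug, stamp_pad from where it was at the start of the episode above 0.05 m).
It fails at once if the mug or the stamp pad is knocked over (angle between any of mug, stamp_pad's own z axis and vertical above 0.5 rad).
Of panel0, panel1, panel2, panel3, panel4 only 3 to 5 are there at a start; the rules pass over those that are not, and their reading is None.
At some moment in a run one of panel0, panel1, panel2, panel3, panel4 may be knocked a few centimetres aside while the robot is not near it.
It also fails if it takes over 210 s, if anything falls off the work surface, if the arm or the gripper's body presses on something with over 40 N, if the wrist force passes 120 N, or if a joint passes its speed limit or range.

## Working session

There is one attempt and no reset: what is moved stays moved. The work goes in short steps, Python scripts to look and compute and a tool call to move; the robot and the scene stay as the last step left them, time stands still between calls to the robot, and variables do not carry over. Pictures are saved under pics/ and viewed, at most 16 in all, crops included, and the job is handed in when it is done.

Besides the shell and the picture viewer there is one more tool, called after "Request:" as name([rows], argument=value, ...), one row to a line, values as JSON. move_arm: Moves the arm, as the interface text tells. Its arguments: {"type":"object","properties":{"motion":{"type":"array"},"hand":{"type":"number"},"force":{"type":"number"}},"required":["motion"]}

```bash
mkdir -p pics; ls
python3 - <<'E'
from rig import bot
import cv2
for n in ("scene","top"):
    cv2.imwrite(f"pics/{n}0.png",bot.capture(n)); print(n,bot.calibration(n))
print(bot.calibration("wrist")); print(bot.state())
E
```

```text
pics
scene {'fx': 606.5434226118797, 'fy': 606.5434226118797, 'cx': 324.9988459047357, 'cy': 244.47169122641316, 'eye': array([0.91023057, 0.59472612, 0.91694395]), 'attitude': array([-2.44174248,  0.0153965 ,  2.56315862])}
top {'fx': 566.3734396666435, 'fy': 566.3734396666435, 'cx': 326.5339799809771, 'cy': 232.0899338862358, 'eye': array([0.42197381, 0.01375305, 1.14268246]), 'attitude': array([-3.05842923, -0.03203238, -1.54569713])}
{'fx': 373.9430701348129, 'fy': 373.9430701348129, 'cx': 314.8549342057461, 'cy': 238.4785686009666, 'hand_eye': array([[ 1.39437672e-03, -9.51338974e-01, -3.08143169e-01,
         7.90688685e-02],
       [ 9.99998896e-01,  1.16825436e-03,  9.18304568e-04,
         2.63188252e-04],
       [-5.13629324e-04, -3.08144110e-01,  9.51339552e-01,
        -1.20389202e-01],
       [ 0.00000000e+00,  0.00000000e+00,  0.00000000e+00,
         1.00000000e+00]])}
{'time': 0.1, 'joint_pos': array([ 1.02771412e+00,  2.63473915e-01, -4.88561558e-02,  1.25944111e+00,
        2.51467675e-06,  1.41545029e+00]), 'qd': array([-0.00118495, -0.00065592,  0.00135169, -0.00071463,  0.00112186,
        0.00075427]), 'joint_torque': array([ 3.65425156e-03, -6.38573527e+01,  3.85066223e+01,  9.81200952e-03,
       -8.16634065e-05, -1.89546068e-05]), 'eef_pos': array([0.1984026 , 0.48581303, 0.25288016]), 'eef_rot': array([-3.14062993e+00, -1.53316000e-04,  2.75385641e+00]), 'ft_force': array([ 0.37482563, -0.42274484, -1.0356449 ]), 'moment': array([ 0.02953517, -0.00016157,  0.02414241]), 'gripper_force': 0.0, 'width': 0.08550596372716951}
```

View pics/top0.png

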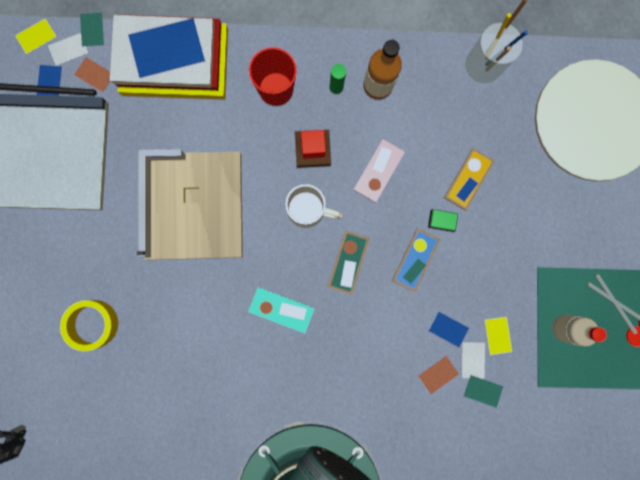

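View pics/scene0.png

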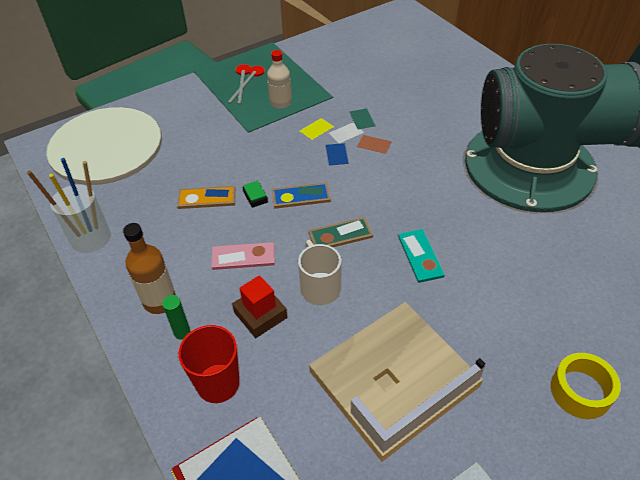

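The top view shows three real panels: orange (470,179), blue (416,260) and green (349,263). The pink (380,170) and turquoise (282,310) ones are decoys. The jig is at (190,205) with its long fence on the left and short fence at the top. The stop block is in its holder at (313,145), the mug at (306,205) and the stamp pad at (443,220).

```bash
cat > h.py <<'E'
import numpy as np, cv2
from scipy.spatial.transform import Rotation as R
from rig import bot
def cam(n):
    c=bot.calibration(n)
    K=np.array([[c["fx"],0,c["cx"]],[0,c["fy"],c["cy"]],[0,0,1]])
    if n=="wrist":
        s=bot.state(); T=np.eye(4); T[:3,:3]=R.from_euler("xyz",s["eef_rot"]).as_matrix(); T[:3,3]=s["eef_pos"]
        T=T@np.array(c["hand_eye"])
        return K,T[:3,:3],T[:3,3]
    return K,R.from_euler("xyz",c["attitude"]).as_matrix(),np.array(c["eye"])
def rays(C,p):
    K,Rm,e=C; p=np.atleast_2d(np.asarray(p,float))
    d=np.c_[p,np.ones(len(p))]@np.linalg.inv(K).T@Rm.T
    return d/np.linalg.norm(d,axis=1)[:,None]
def plane(C,p,z):
    d=rays(C,p); return C[2]+d*((z-C[2][2])/d[:,2])[:,None]
def proj(C,X):
    K,Rm,e=C; q=(np.atleast_2d(X)-e)@Rm@K.T; return q[:,:2]/q[:,2:]
def tri(C1,p1,C2,p2):
    A=[];b=[]
    for C,p in((C1,p1),(C2,p2)):
        d=rays(C,p)[0]; M=np.eye(3)-np.outer(d,d); A.append(M); b.append(M@C[2])
    return np.linalg.lstsq(np.vstack(A),np.hstack(b),rcond=None)[0]
def fg(img,t=22):
    "mask of what differs from the table cloth in colour"
    lab=cv2.cvtColor(img,cv2.COLOR_BGR2LAB).astype(float)
    bg=np.median(lab[60:420,60:580].reshape(-1,3),axis=0)
    d=lab-bg; d[...,0]*=.5
    return (np.linalg.norm(d,axis=2)>t).astype(np.uint8)*255
def blobs(mask,amin=300,amax=40000):
    cs,_=cv2.findContours(mask,cv2.RETR_EXTERNAL,cv2.CHAIN_APPROX_NONE)
    return [c for c in cs if amin<cv2.contourArea(c)<amax]
def near(mask,p):
    return max(blobs(mask,100),key=lambda c:cv2.pointPolygonTest(c,tuple(map(float,p)),True))
def rect(C,c,z):
    "centre, long, short side, yaw of long side, of contour c cast on plane z"
    P=plane(C,c.reshape(-1,2),z)[:,:2].astype(np.float32)*1000
    (x,y),(w,h),a=cv2.minAreaRect(P)
    if w<h: w,h,a=h,w,a+90
    return np.array([x,y])/1000,w,h,(a+90)%180-90
E
python3 - <<'E'
from h import *
T=cv2.imread("pics/top0.png");S=cv2.imread("pics/scene0.png")
CT,CS=cam("top"),cam("scene")
mt,ms=fg(T),fg(S)
for n,pt,ps in(("orange",(470,179),(206,197)),("blue",(416,260),(301,196)),("green",(349,263),(340,233)),("pad",(443,220),(255,192)),("mug",(306,205),(320,275)),("pink",(380,170),(243,255)),("turq",(282,310),(421,254))):
    ct,cs=near(mt,pt),near(ms,ps)
    a=cv2.minAreaRect(ct)[0];b=cv2.minAreaRect(cs)[0]
    print(n,[np.round(v,3) for v in rect(CT,ct,.008)],"tri",tri(CT,a,CS,b).round(4),len(ct),len(cs))
cv2.imwrite("pics/m.png",cv2.resize(np.hstack([T[130:280,120:350],cv2.cvtColor(mt,8)[130:280,120:350]]),None,fx=1.7,fy=1.7))
crop=T[135:275,125:345]; cv2.imwrite("pics/c1.png",cv2.resize(crop,None,fx=3.6,fy=3.6,interpolation=cv2.INTER_CUBIC))
E
```

```text
orange [array([ 0.635, -0.308]), np.float64(119.45), np.float64(50.477), np.float64(-29.168)] tri [ 0.6374 -0.3114 -0.0007] 138 148
blue [array([ 0.466, -0.205]), np.float64(105.276), np.float64(43.446), np.float64(-24.774)] tri [ 0.466  -0.2063 -0.0031] 201 147
green [array([ 0.458, -0.065]), np.float64(117.451), np.float64(49.984), np.float64(-16.325)] tri [ 0.469  -0.077  -0.0711] 155 357
pad [array([ 0.548, -0.255]), np.float64(57.57), np.float64(39.018), np.float64(82.136)] tri [ 0.5489 -0.2554  0.0064] 87 73
mug [array([0.577, 0.012]), np.float64(106.272), np.float64(78.092), np.float64(-77.01)] tri [0.5566 0.0191 0.0911] 239 357
pink [array([ 0.647, -0.124]), np.float64(116.332), np.float64(49.324), np.float64(-28.435)] tri [ 6.490e-01 -1.247e-01  4.000e-04] 135 165
turq [array([0.36 , 0.066]), np.float64(121.042), np.float64(53.619), np.float64(70.786)] tri [ 3.60e-01  6.66e-02 -2.00e-04] 160 146
```

View pics/c1.png

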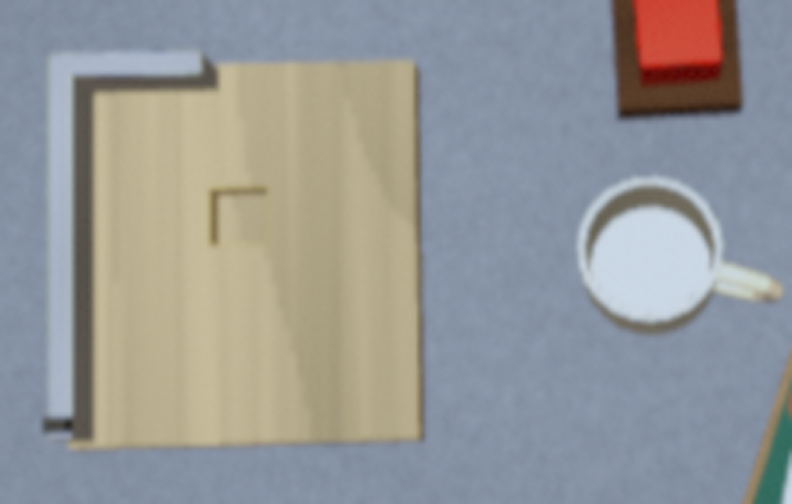

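The crop shows the bed's open corners near (416,61), (421,439) and (70,449). The socket mouth's upper-left corner is near (209,187) and the short fence is at the top left. I'll estimate the jig from this and then plan a wrist look over it.

```bash
cat >> h.py <<'E'
def go(x,y,z,yaw,quiet=False):
    "tool-axis units (40 mm, 6 deg) from the present pose to TCP x,y,z and tool yaw (deg); shift before turn"
    s=bot.state(); Rm=R.from_euler("xyz",s["eef_rot"])
    d=Rm.inv().apply(np.array([x,y,z])-s["eef_pos"])/.04
    G=R.from_euler("xyz",[np.pi,0,np.radians(yaw)])
    dr=np.degrees((Rm.inv()*G).as_rotvec())/6
    print("shift",d.round(2),"turn",dr.round(2),"at",s["eef_pos"].round(4),"rot",np.degrees(s["eef_rot"]).round(1),"t",round(s["time"],1))
E
python3 - <<'E'
from h import *
C=cam("top")
f=lambda u,v:(125+u/3.6-.5*(1-1/3.6),135+v/3.6-.5*(1-1/3.6))
P=plane(C,[f(416,61),f(421,439),f(70,449)],.025)
print(P.round(4)); print(plane(C,[f(209,187),f(209,245),f(267,187)],.025).round(4))
d=P[0]-P[1]; print(np.degrees(np.arctan2(d[1],d[0])),np.linalg.norm(d))
d=P[2]-P[1]; print(np.degrees(np.arctan2(-d[0],d[1])),np.linalg.norm(d))
print("centre",(P[0]+P[2])/2)
c=(P[0]+P[2])/2; go(c[0]+.02,c[1],.25,180)
E
```

```text
[[0.6724 0.1566 0.025 ]
 [0.4631 0.146  0.025 ]
 [0.4527 0.3354 0.025 ]]
[[0.5985 0.2672 0.025 ]
 [0.5664 0.2657 0.025 ]
 [0.5994 0.2355 0.025 ]]
2.903371129231847 0.2095209197395357
3.1506247469679183 0.1896400631334261
centre [0.56256038 0.24598527 0.025     ]
shift [-11.16  -1.92   0.07] turn [-0.01 -0.   -3.7 ] at [0.1984 0.4858 0.2529] rot [-179.9   -0.   157.8] t 0.1
```

Request:
move_arm([
  {"dx":-0.93,"dy":-0.16},
  {"dx":-0.93,"dy":-0.16},
  {"dx":-0.93,"dy":-0.16},
  {"dx":-0.93,"dy":-0.16},
  {"dx":-0.93,"dy":-0.16},
  {"dx":-0.93,"dy":-0.16},
  {"dx":-0.93,"dy":-0.16},
  {"dx":-0.93,"dy":-0.16},
  {"dx":-0.93,"dy":-0.16},
  {"dx":-0.93,"dy":-0.16},
  {"dx":-0.93,"dy":-0.16},
  {"dx":-0.93,"dy":-0.16},
])

```text
schema error: expected keys dx, dy, dz, rx, ry, rz
```

Request:
move_arm([
  {"rz":-0.84},
  {"rz":-0.84},
  {"rz":-0.84},
  {"rz":-0.84},
  {"rz":-0.84},
  {},
  {},
])

```text
schema error: expected keys dx, dy, dz, rx, ry, rz
```

```bash
cat > snap.py <<'E'
import sys
from h import *
n=sys.argv[1]; s=bot.state(); np.savez(f"pics/{n}.npz",K=cam("wrist")[0],R=cam("wrist")[1],e=cam("wrist")[2])
cv2.imwrite(f"pics/{n}.png",bot.capture("wrist")); print(s["eef_pos"].round(4),np.degrees(s["eef_rot"]).round(2),s["time"])
E
cat >> h.py <<'E'
def saved(n):
    d=np.load(f"pics/{n}.npz"); return cv2.imread(f"pics/{n}.png"),(d["K"],d["R"],d["e"])
E
python3 snap.py w1
```

```text
[0.1984 0.4858 0.2529] [-1.7994e+02 -1.0000e-02  1.5778e+02] 0.1
```

View pics/w1.png

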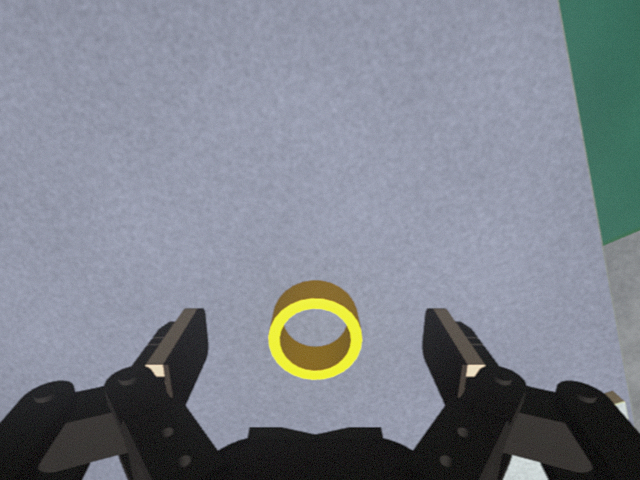

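The move was refused because all six keys are needed in each row. The picture is from the start pose: the yellow tape at (316,340) between the fingers, with the space ahead (tool −x) in the upper part of the image.

Request:
move_arm([
  {"dx":-0.93,"dy":-0.16,"dz":0,"rx":0,"ry":0,"rz":0},
  {"dx":-0.93,"dy":-0.16,"dz":0,"rx":0,"ry":0,"rz":0},
  {"dx":-0.93,"dy":-0.16,"dz":0,"rx":0,"ry":0,"rz":0},
  {"dx":-0.93,"dy":-0.16,"dz":0,"rx":0,"ry":0,"rz":0},
  {"dx":-0.93,"dy":-0.16,"dz":0,"rx":0,"ry":0,"rz":0},
  {"dx":-0.93,"dy":-0.16,"dz":0,"rx":0,"ry":0,"rz":0},
  {"dx":-0.93,"dy":-0.16,"dz":0,"rx":0,"ry":0,"rz":0},
  {"dx":-0.93,"dy":-0.16,"dz":0,"rx":0,"ry":0,"rz":0},
  {"dx":-0.93,"dy":-0.16,"dz":0,"rx":0,"ry":0,"rz":0},
])

```text
time: 1.05
eef_pos: [0.4878, 0.305, 0.2531]
eef_rot: [-3.141, -0.0, 2.754]
ft_force: [0.5, -0.3, -1.0]
width: 0.0855
gripper_force: 0.0
```

Request:
move_arm([
  {"dx":0,"dy":0,"dz":0,"rx":0,"ry":0,"rz":-0.84},
  {"dx":0,"dy":0,"dz":0,"rx":0,"ry":0,"rz":-0.84},
  {"dx":0,"dy":0,"dz":0,"rx":0,"ry":0,"rz":-0.84},
  {"dx":0,"dy":0,"dz":0,"rx":0,"ry":0,"rz":-0.84},
  {"dx":0,"dy":0,"dz":0,"rx":0,"ry":0,"rz":-0.84},
  {"dx":0,"dy":0,"dz":0,"rx":0,"ry":0,"rz":0},
  {"dx":0,"dy":0,"dz":0,"rx":0,"ry":0,"rz":0},
])

```text
time: 1.75
eef_pos: [0.4866, 0.3061, 0.2531]
eef_rot: [-3.141, -0.0, -3.092]
ft_force: [0.5, -0.3, 1.0]
width: 0.0856
gripper_force: 0.0
```

```bash
python3 snap.py w2
```

```text
[0.4866 0.3061 0.2531] [-1.7999e+02 -2.0000e-02 -1.7717e+02] 1.75
```

View pics/w2.png

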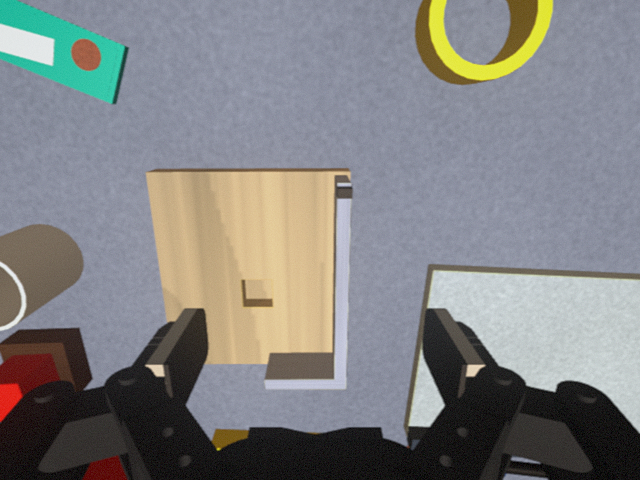

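The wrist view shows the whole jig: bed top corners at (149,172) and (165,363), the long fence's inner top edge near column 334, the short fence at (267–347, 353–388), and the socket at (243–273, 280–306). I'll now measure these edges numerically.

Run:
```python
from h import *
I,C=saved("w2")
hsv=cv2.cvtColor(I,cv2.COLOR_BGR2HSV)
g=cv2.cvtColor(I,cv2.COLOR_BGR2GRAY).astype(float)
def edgex(rows,u0,u1,img=g):   # strongest horizontal step per row, sub-pixel
    out=[]
    for v in rows:
        d=np.abs(np.diff(img[v,u0:u1])); i=d.argmax(); a=d[max(i-1,0):i+2]; out.append((u0+max(i-1,0)+(a*np.arange(len(a))).sum()/a.sum()+.5,v))
    return np.array(out)
def edgey(cols,v0,v1,img=g): return edgex(cols,v0,v1,img.T)[:,::-1]
S=hsv[...,1].astype(float)
def line(C,p,z):
    P=plane(C,p,z)[:,:2].astype(np.float32)
    vx,vy,x,y=cv2.fitLine(P,cv2.DIST_HUBER,0,1e-4,1e-5).ravel(); 
    return np.array([x,y]),(np.degrees(np.arctan2(vy,vx))+45)%180-45, np.abs((P-[x,y])@[-vy,vx]).max()
L=line(C,edgex(range(190,300,4),140,175,S),.025); print("bed left (y=-95)",L)
B=line(C,edgey(range(175,255,4),352,372,S),.025); print("bed bottom (x=+105)",B)
F=line(C,edgex(range(200,340,4),322,345,S),.07); print("long fence top inner (y=80)",F)
print("short fence row", line(C,edgey(range(275,330,4),372,384,S),.07))
print("sock prof rows", g[270:314,250:266].mean(1).round(0).astype(int))
print("sock prof cols", g[286:298,234:282].mean(0).round(0).astype(int))
```

```text
bed left (y=-95) (array([0.5248516 , 0.15165688], dtype=float32), np.float32(3.3126602), np.float32(0.00038645533))
bed bottom (x=+105) (array([0.67065066, 0.19825274], dtype=float32), np.float32(93.395355), np.float32(0.012873352))
long fence top inner (y=80) (array([0.5335979, 0.3261722], dtype=float32), np.float32(2.9992485), np.float32(0.00045566447))
short fence row (array([0.649269  , 0.30179054], dtype=float32), np.float32(93.05145), np.float32(0.0003161108))
sock prof rows [199 198 198 199 198 198 199 199 198 192 183 182 182 183 183 182 182 183
 182 182 181 181 180 181 179 180 182 180 156 109  93  97 100  98  99  98
 127 188 201 198 198 198 199 197]
sock prof cols [176 176 179 179 179 180 180 165 128  94  90 123 168 184 181 179 178 179
 180 180 180 180 181 181 180 180 181 180 180 183 185 188 192 196 198 200
 199 198 200 201 206 205 205 204 203 203 204 205]
```

Run:
```python
from h import *
I,C=saved("w2")
a=np.radians(3.1);ex=np.array([np.cos(a),np.sin(a)]);ey=np.array([-np.sin(a),np.cos(a)])
print("y0 from bed",np.array([.52485,.15166])@ey+.095,"from fence",np.array([.5336,.32617])@ey-.080)
print("x0 from bed",np.array([.67065,.19825])@ex-.105,"from short",np.array([.64927,.3018])@ex-.09)
P=plane(C,[(257,279.4),(257,306.7),(241.8,292)],.025)[:,:2]
print("sock x lo/hi",P[:2]@ex,"y lo?",P[2]@ey, "-> x0",(P[:2]@ex).mean()-.02,"y0",P[2]@ey+.0155-.002)
# heights: bed corner seen by wrist and top camera
from h import cam
f=lambda u,v:(125+u/3.6-.36,135+v/3.6-.36)
print("corner height",tri(C,(148.6,172.2),cam("top"),f(421,439)))
```

```text
y0 from bed 0.21805480642661396 from fence 0.21683625115162442
x0 from bed 0.5753897426285056 from short 0.5746408897015047
sock x lo/hi [0.57990421 0.6108732 ] y lo? 0.20452717578946666 -> x0 0.5753887033046257 y0 0.21802717578946668
corner height [0.46437378 0.14726015 0.01611956]
```

The jig pose agrees to about 1 mm from several edges: yaw 3.1°, with the origin at 0.5752 along its own x axis and 0.2177 along its own y axis. Next I'll look at the panels.

```bash
cat >> h.py <<'E'
JA=3.1; _a=np.radians(JA); EX=np.array([np.cos(_a),np.sin(_a)]); EY=np.array([-np.sin(_a),np.cos(_a)])
J0=.5752*EX+.2177*EY
def jig(x,y): return J0+x*EX+y*EY
E
python3 -c "
from h import *
print(J0); go(.46,-.14,.25,182.8)"
```

```text
[0.56258534 0.24848757]
shift [  1.22 -11.1    0.08] turn [-0.   -0.    0.01] at [0.4867 0.3061 0.2532] rot [-180.    -0.  -177.2] t 1.8
```

Request:
move_arm([
  {"dx":0.1,"dy":-0.93,"dz":0,"rx":0,"ry":0,"rz":0},
  {"dx":0.1,"dy":-0.93,"dz":0,"rx":0,"ry":0,"rz":0},
  {"dx":0.1,"dy":-0.93,"dz":0,"rx":0,"ry":0,"rz":0},
  {"dx":0.1,"dy":-0.93,"dz":0,"rx":0,"ry":0,"rz":0},
  {"dx":0.1,"dy":-0.93,"dz":0,"rx":0,"ry":0,"rz":0},
  {"dx":0.1,"dy":-0.93,"dz":0,"rx":0,"ry":0,"rz":0},
  {"dx":0.1,"dy":-0.93,"dz":0,"rx":0,"ry":0,"rz":0},
  {"dx":0.1,"dy":-0.93,"dz":0,"rx":0,"ry":0,"rz":0},
  {"dx":0.1,"dy":-0.93,"dz":0,"rx":0,"ry":0,"rz":0},
  {"dx":0.1,"dy":-0.93,"dz":0,"rx":0,"ry":0,"rz":0},
  {"dx":0.1,"dy":-0.93,"dz":0,"rx":0,"ry":0,"rz":0},
  {"dx":0.1,"dy":-0.93,"dz":0,"rx":0,"ry":0,"rz":0},
])

```text
time: 3.0
eef_pos: [0.4616, -0.1437, 0.2534]
eef_rot: [-3.141, 0.0, -3.092]
ft_force: [0.7, 0.5, 0.2]
width: 0.0855
gripper_force: 0.0
```

Request:
move_arm([
  {"dx":0,"dy":0,"dz":0,"rx":0,"ry":0,"rz":0.8},
  {"dx":0,"dy":0,"dz":0,"rx":0,"ry":0,"rz":0.8},
  {"dx":0,"dy":0,"dz":0,"rx":0,"ry":0,"rz":0.8},
  {"dx":0,"dy":0,"dz":0,"rx":0,"ry":0,"rz":0.8},
  {"dx":0,"dy":0,"dz":0,"rx":0,"ry":0,"rz":0},
  {"dx":0,"dy":0,"dz":0,"rx":0,"ry":0,"rz":0},
])

```text
time: 3.6
eef_pos: [0.4619, -0.1422, 0.2533]
eef_rot: [-3.142, -0.0, 2.86]
ft_force: [-0.4, -0.8, -1.0]
width: 0.0852
gripper_force: 0.0
```

```bash
python3 snap.py w3
```

```text
[ 0.4619 -0.1422  0.2533] [-180.     -0.    163.87] 3.6
```

View pics/w3.png

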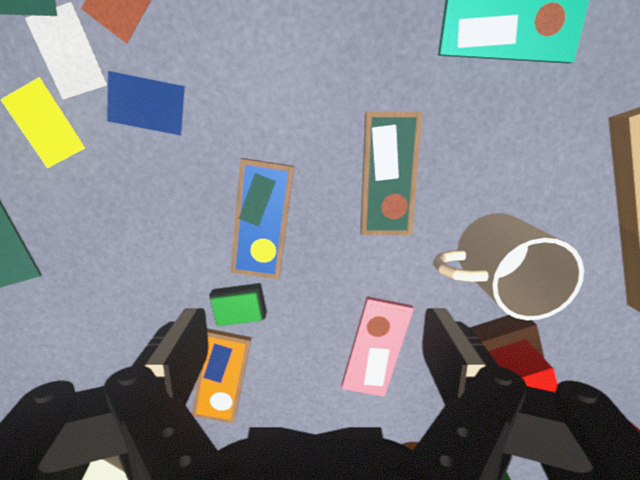

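The view shows the green panel at (391,173), the blue at (263,218) and the orange at (222,375), the last partly behind a finger. The stamp pad is at (238,305), and the pink and turquoise panels are decoys.

```bash
cat >> h.py <<'E'
def panel(I,C,p,z=.008):
    hsv=cv2.cvtColor(I,cv2.COLOR_BGR2HSV); 
    m=cv2.inRange(hsv,(0,75,40),(179,255,255)); m=cv2.morphologyEx(m,cv2.MORPH_CLOSE,np.ones((3,3),np.uint8))
    c=near(m,p); return rect(C,cv2.convexHull(c),z),cv2.minAreaRect(c)[0]
E
python3 - <<'E'
from h import *
I,C=saved("w3"); CT=cam("top"); T=cv2.imread("pics/top0.png"); CS=cam("scene"); S=cv2.imread("pics/scene0.png")
for n,p,t,s in(("green",(376,220),(349,240),(335,240)),("blue",(275,180),(425,245),(301,196)),("orange",(225,340),(470,179),(206,197))):
    r,c=panel(I,C,p); print(n,[np.round(v,4) for v in r]); 
    try:
        r2,c2=panel(T,CT,t); r3,c3=panel(S,CS,s); print("  top",[np.round(v,4) for v in r2],"tri",tri(C,c,CT,c2).round(4),tri(C,c,CS,c3).round(4))
    except Exception as e: print(e)
r,_=panel(I,C,(376,220)); a=r[3]
go(r[0][0],r[0][1],.12,a+180)
E
```

```text
green [array([ 0.4586, -0.065 ]), np.float64(118.4521), np.float64(51.6546), np.float64(-16.1729)]
  top [array([ 0.458 , -0.0649]), np.float64(113.5444), np.float64(47.5952), np.float64(-16.3092)] tri [ 0.4567 -0.064   0.0096] [ 0.4585 -0.0628  0.0011]
blue [array([ 0.4672, -0.2005]), np.float64(119.527), np.float64(50.8937), np.float64(-24.6426)]
  top [array([ 0.4667, -0.1993]), np.float64(112.3634), np.float64(45.4058), np.float64(-24.7891)] tri [ 0.4671 -0.2028 -0.0064] [ 0.4665 -0.2029 -0.0006]
orange [array([ 0.6304, -0.3192]), np.float64(129.8315), np.float64(76.5683), np.float64(-29.0517)]
  top [array([ 0.635 , -0.3086]), np.float64(117.7089), np.float64(49.3155), np.float64(-29.2681)] tri [ 0.6331 -0.3148  0.0035] [ 0.6365 -0.3234 -0.0078]
shift [0.62 1.83 3.33] turn [0.   0.   0.01] at [ 0.462  -0.1422  0.2533] rot [180.    0.  163.9] t 3.6
```

Request:
move_arm([
  {"dx":0.21,"dy":0.61,"dz":0,"rx":0,"ry":0,"rz":0},
  {"dx":0.21,"dy":0.61,"dz":0,"rx":0,"ry":0,"rz":0},
  {"dx":0.2,"dy":0.61,"dz":0.5,"rx":0,"ry":0,"rz":0},
  {"dx":0,"dy":0,"dz":0.9,"rx":0,"ry":0,"rz":0},
  {"dx":0,"dy":0,"dz":0.9,"rx":0,"ry":0,"rz":0},
  {"dx":0,"dy":0,"dz":0.9,"rx":0,"ry":0,"rz":0},
  {"dx":0,"dy":0,"dz":0.9,"rx":0,"ry":0,"rz":0},
  {"dx":0,"dy":0,"dz":0.7,"rx":0,"ry":0,"rz":0},
  {"dx":0,"dy":0,"dz":0.5,"rx":0,"ry":0,"rz":0},
  {"dx":0,"dy":0,"dz":0.3,"rx":0,"ry":0,"rz":0},
  {"dx":0,"dy":0,"dz":0,"rx":0,"ry":0,"rz":0},
  {"dx":0,"dy":0,"dz":0,"rx":0,"ry":0,"rz":0},
], hand=80)

```text
time: 4.85
eef_pos: [0.4587, -0.065, 0.0296]
eef_rot: [-3.142, -0.0, 2.859]
ft_force: [0.1, -0.2, -0.3]
width: 0.0802
gripper_force: 0.0
```

```bash
python3 -c "
from h import *
go(.4586,-.065,.021,163.83)"
```

```text
shift [ 0.   -0.    0.22] turn [-0. -0. -0.] at [ 0.4587 -0.065   0.0296] rot [-180.    -0.   163.8] t 4.8
```

Request:
move_arm([
  {"dx":0,"dy":0,"dz":0.22,"rx":0,"ry":0,"rz":0},
  {"dx":0,"dy":0,"dz":0,"rx":0,"ry":0,"rz":0},
  {"dx":0,"dy":0,"dz":0,"rx":0,"ry":0,"rz":0},
  {"dx":0,"dy":0,"dz":0,"rx":0,"ry":0,"rz":0},
  {"dx":0,"dy":0,"dz":0,"rx":0,"ry":0,"rz":0},
  {"dx":0,"dy":0,"dz":0,"rx":0,"ry":0,"rz":0},
  {"dx":0,"dy":0,"dz":0,"rx":0,"ry":0,"rz":0},
  {"dx":0,"dy":0,"dz":0,"rx":0,"ry":0,"rz":0},
  {"dx":0,"dy":0,"dz":0,"rx":0,"ry":0,"rz":0},
  {"dx":0,"dy":0,"dz":0,"rx":0,"ry":0,"rz":0},
], hand=40, force=40)

```text
time: 5.85
eef_pos: [0.4587, -0.065, 0.0205]
eef_rot: [-3.142, 0.0, 2.859]
ft_force: [-0.8, -0.4, 2.8]
width: 0.0507
gripper_force: 42.0
```

Request:
move_arm([
  {"dx":0,"dy":0,"dz":-0.5,"rx":0,"ry":0,"rz":0},
  {"dx":0,"dy":0,"dz":-0.9,"rx":0,"ry":0,"rz":0},
  {"dx":0,"dy":0,"dz":-0.9,"rx":0,"ry":0,"rz":0},
  {"dx":0,"dy":0,"dz":-0.9,"rx":0,"ry":0,"rz":0},
  {"dx":0,"dy":0,"dz":-0.8,"rx":0,"ry":0,"rz":0},
  {"dx":0,"dy":0,"dz":0,"rx":0,"ry":0,"rz":0},
])

```text
time: 6.45
eef_pos: [0.4602, -0.0655, 0.1839]
eef_rot: [-3.141, 0.006, 2.859]
ft_force: [1.1, -0.2, -1.3]
width: 0.0506
gripper_force: 42.0
```

```bash
python3 snap.py w4; python3 -c "
from h import *
p=jig(.018,.033); s=bot.state(); print(s['width'],s['gripper_force'])
go(p[0],p[1],s['eef_pos'][2],183.1)"
```

```text
[ 0.4602 -0.0655  0.1839] [-179.99    0.33  163.79] 6.45
0.051085336544780244 42.03733026981354
shift [-0.44  9.18  0.  ] turn [-0.01  0.03 -3.22] at [ 0.4595 -0.0653  0.1818] rot [-180.     0.2  163.8] t 6.5
```

View pics/w4.png

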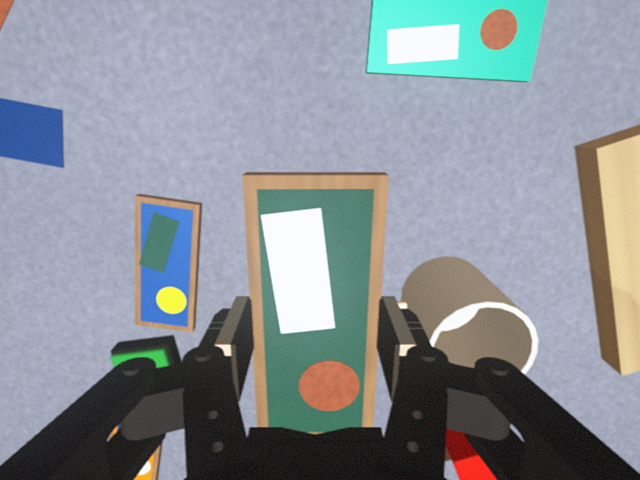

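The green panel is held level and centred between the fingers, with the mug clear on the right. I'm carrying it to the jig.

Request:
move_arm([
  {"dx":-0.04,"dy":0.6,"dz":0,"rx":0,"ry":0,"rz":0},
  {"dx":-0.04,"dy":0.9,"dz":0,"rx":0,"ry":0,"rz":0},
  {"dx":-0.04,"dy":0.9,"dz":0,"rx":0,"ry":0,"rz":0},
  {"dx":-0.04,"dy":0.9,"dz":0,"rx":0,"ry":0,"rz":0},
  {"dx":-0.04,"dy":0.9,"dz":0,"rx":0,"ry":0,"rz":0},
  {"dx":-0.05,"dy":0.9,"dz":0,"rx":0,"ry":0,"rz":0},
  {"dx":-0.05,"dy":0.9,"dz":0,"rx":0,"ry":0,"rz":0},
  {"dx":-0.05,"dy":0.9,"dz":0,"rx":0,"ry":0,"rz":0},
  {"dx":-0.05,"dy":0.9,"dz":0,"rx":0,"ry":0,"rz":0},
  {"dx":-0.04,"dy":0.7,"dz":0,"rx":0,"ry":0,"rz":0},
  {"dx":-0.04,"dy":0.56,"dz":0,"rx":0,"ry":0,"rz":0},
])

```text
time: 7.6
eef_pos: [0.578, 0.2792, 0.1784]
eef_rot: [-3.14, -0.002, 2.859]
ft_force: [0.0, -0.3, -0.5]
width: 0.0505
gripper_force: 42.0
```

Request:
move_arm([
  {"dx":0,"dy":0,"dz":0.4,"rx":0,"ry":0,"rz":-0.8},
  {"dx":0,"dy":0,"dz":0.4,"rx":0,"ry":0,"rz":-0.8},
  {"dx":0,"dy":0,"dz":0.4,"rx":0,"ry":0,"rz":-0.8},
  {"dx":0,"dy":0,"dz":0.2,"rx":0,"ry":0,"rz":-0.8},
  {"dx":0,"dy":0,"dz":0,"rx":0,"ry":0,"rz":0},
  {"dx":0,"dy":0,"dz":0,"rx":0,"ry":0,"rz":0},
])

```text
time: 8.2
eef_pos: [0.5779, 0.2775, 0.1237]
eef_rot: [-3.141, -0.001, -3.092]
ft_force: [-0.6, -0.1, -0.8]
width: 0.0504
gripper_force: 42.0
```

```bash
python3 -c "
from h import *
p=jig(.018,.028)
go(p[0],p[1],.047,183.1)"
```

```text
shift [-0.03 -0.    1.92] turn [-0.   -0.01 -0.04] at [0.5779 0.2775 0.1237] rot [-1.800e+02 -1.000e-01 -1.772e+02] t 8.2
```

Request:
move_arm([
  {"dx":0,"dy":0,"dz":0.5,"rx":0,"ry":0,"rz":-0.04},
  {"dx":0,"dy":0,"dz":0.5,"rx":0,"ry":0,"rz":0},
  {"dx":0,"dy":0,"dz":0.4,"rx":0,"ry":0,"rz":0},
  {"dx":0,"dy":0,"dz":0.3,"rx":0,"ry":0,"rz":0},
  {"dx":0,"dy":0,"dz":0.15,"rx":0,"ry":0,"rz":0},
  {"dx":0,"dy":0,"dz":0.07,"rx":0,"ry":0,"rz":0},
  {"dx":0,"dy":0,"dz":0,"rx":0,"ry":0,"rz":0},
  {"dx":0,"dy":0,"dz":0,"rx":0,"ry":0,"rz":0},
])

```text
time: 9.0
eef_pos: [0.5786, 0.2777, 0.0484]
eef_rot: [3.141, 0.001, -3.086]
ft_force: [-0.3, -0.5, 0.2]
width: 0.0503
gripper_force: 42.0
```

Request:
move_arm([
  {"dx":0,"dy":0,"dz":0,"rx":0,"ry":0,"rz":0},
  {"dx":0,"dy":0,"dz":0,"rx":0,"ry":0,"rz":0},
  {"dx":0,"dy":0,"dz":0,"rx":0,"ry":0,"rz":0},
  {"dx":0,"dy":0,"dz":0,"rx":0,"ry":0,"rz":0},
  {"dx":0,"dy":0,"dz":0,"rx":0,"ry":0,"rz":0},
  {"dx":0,"dy":0,"dz":0,"rx":0,"ry":0,"rz":0},
], hand=61)

```text
time: 9.6
eef_pos: [0.5783, 0.2776, 0.0477]
eef_rot: [3.142, 0.0, -3.085]
ft_force: [-0.4, -0.4, -0.1]
width: 0.0611
gripper_force: 0.0
```

Request:
move_arm([
  {"dx":0,"dy":0,"dz":-0.5,"rx":0,"ry":0,"rz":0},
  {"dx":0,"dy":0,"dz":-0.95,"rx":0,"ry":0,"rz":0},
  {"dx":0,"dy":0,"dz":-0.95,"rx":0,"ry":0,"rz":0},
  {"dx":0,"dy":0,"dz":-1,"rx":0,"ry":0,"rz":0},
  {"dx":0.26,"dy":-0.9,"dz":0,"rx":0,"ry":0,"rz":0},
  {"dx":0.26,"dy":-0.9,"dz":0,"rx":0,"ry":0,"rz":0},
  {"dx":0.26,"dy":-0.9,"dz":0,"rx":0,"ry":0,"rz":0},
  {"dx":0.26,"dy":-0.9,"dz":0,"rx":0,"ry":0,"rz":0},
  {"dx":0.26,"dy":-0.9,"dz":0,"rx":0,"ry":0,"rz":0},
  {"dx":0.26,"dy":-0.9,"dz":0,"rx":0,"ry":0,"rz":0},
  {"dx":0.26,"dy":-0.9,"dz":0,"rx":0,"ry":0,"rz":0},
  {"dx":0.26,"dy":-0.9,"dz":0,"rx":0,"ry":0,"rz":0},
], hand=61)

```text
time: 10.8
eef_pos: [0.5108, -0.0159, 0.1838]
eef_rot: [-3.141, 0.0, -3.085]
ft_force: [1.1, 0.1, -0.2]
width: 0.0614
gripper_force: 0.0
```

Request:
move_arm([
  {"dx":0.26,"dy":-0.9,"dz":0,"rx":0,"ry":0,"rz":0},
  {"dx":0.26,"dy":-0.9,"dz":0,"rx":0,"ry":0,"rz":0},
  {"dx":0.26,"dy":-0.9,"dz":0,"rx":0,"ry":0,"rz":0},
  {"dx":0.26,"dy":-0.9,"dz":0,"rx":0,"ry":0,"rz":0},
  {"dx":0.26,"dy":-0.9,"dz":0,"rx":0,"ry":0,"rz":0},
  {"dx":0,"dy":0,"dz":0,"rx":0,"ry":0,"rz":0.92},
  {"dx":0,"dy":0,"dz":0,"rx":0,"ry":0,"rz":0.92},
  {"dx":0,"dy":0,"dz":0,"rx":0,"ry":0,"rz":0.92},
  {"dx":0,"dy":0,"dz":0,"rx":0,"ry":0,"rz":0.92},
  {"dx":0,"dy":0,"dz":0,"rx":0,"ry":0,"rz":0.92},
  {"dx":0,"dy":0,"dz":0,"rx":0,"ry":0,"rz":0},
  {"dx":0,"dy":0,"dz":0,"rx":0,"ry":0,"rz":0},
], hand=80)

```text
time: 12.0
eef_pos: [0.4695, -0.1972, 0.1837]
eef_rot: [-3.142, 0.0, 2.719]
ft_force: [-0.4, 0.6, -0.0]
width: 0.0802
gripper_force: 0.0
```

```bash
python3 snap.py w5
python3 - <<'E'
from h import *
I,C=saved("w5"); go(.4672,-.2005,.021,155.36)
q=proj(C,[.4672,-.2005,.008])[0]; print(q)
try: print(panel(I,C,q))
except Exception as e: print(e)
cv2.imwrite("pics/t5.png",bot.capture("top"))
T=cv2.imread("pics/t5.png"); CT=cam("top")
for p in((425,245),(470,179)): print(panel(T,CT,p))
print(panel(T,CT,(190,210),.033))
E
```

```text
[ 0.4695 -0.1972  0.1837] [-180.      0.    155.79] 12.0
shift [ 0.02 -0.1   4.07] turn [0.   0.   0.07] at [ 0.4696 -0.1972  0.1837] rot [180.    0.  155.8] t 12.1
[309.35574412 217.98405994]
((array([ 0.46727103, -0.20077736]), 119.31301879882812, 50.874210357666016, -24.76568603515625), (309.5, 214.0))
((array([ 0.63041187, -0.30713495]), 127.16748809814453, 51.34716796875, -29.268070220947266), (468.1182861328125, 181.0684814453125))
((array([ 0.63041187, -0.30713495]), 127.16748809814453, 51.34716796875, -29.268070220947266), (468.1182861328125, 181.0684814453125))
((array([0.57857019, 0.2686843 ]), 119.0821533203125, 68.18949890136719, 2.8001863956451416), (180.5, 196.0))
```

View pics/t5.png

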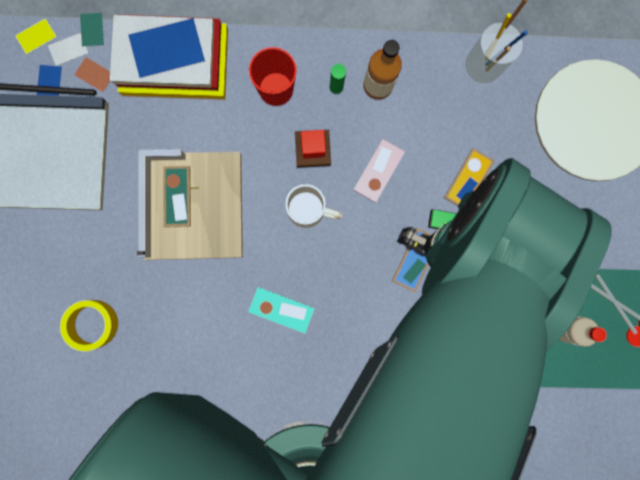

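The green panel lies on the jig at (177,196) alongside the fence. The blue panel has not moved, so I'm picking it next.

Request:
move_arm([
  {"dx":0.02,"dy":-0.1,"dz":0.6,"rx":0,"ry":0,"rz":0.07},
  {"dx":0,"dy":0,"dz":0.9,"rx":0,"ry":0,"rz":0},
  {"dx":0,"dy":0,"dz":0.9,"rx":0,"ry":0,"rz":0},
  {"dx":0,"dy":0,"dz":0.8,"rx":0,"ry":0,"rz":0},
  {"dx":0,"dy":0,"dz":0.5,"rx":0,"ry":0,"rz":0},
  {"dx":0,"dy":0,"dz":0.25,"rx":0,"ry":0,"rz":0},
  {"dx":0,"dy":0,"dz":0.12,"rx":0,"ry":0,"rz":0},
  {"dx":0,"dy":0,"dz":0,"rx":0,"ry":0,"rz":0},
  {"dx":0,"dy":0,"dz":0,"rx":0,"ry":0,"rz":0},
])

```text
time: 13.0
eef_pos: [0.4677, -0.2009, 0.0218]
eef_rot: [-3.141, 0.001, 2.709]
ft_force: [-0.6, 0.2, 0.2]
width: 0.0795
gripper_force: 0.0
```

Request:
move_arm([
  {"dx":0,"dy":0,"dz":0,"rx":0,"ry":0,"rz":0},
  {"dx":0,"dy":0,"dz":0,"rx":0,"ry":0,"rz":0},
  {"dx":0,"dy":0,"dz":0,"rx":0,"ry":0,"rz":0},
  {"dx":0,"dy":0,"dz":0,"rx":0,"ry":0,"rz":0},
  {"dx":0,"dy":0,"dz":0,"rx":0,"ry":0,"rz":0},
  {"dx":0,"dy":0,"dz":0,"rx":0,"ry":0,"rz":0},
  {"dx":0,"dy":0,"dz":0,"rx":0,"ry":0,"rz":0},
  {"dx":0,"dy":0,"dz":0,"rx":0,"ry":0,"rz":0},
  {"dx":0,"dy":0,"dz":0,"rx":0,"ry":0,"rz":0},
], hand=40)

```text
time: 13.9
eef_pos: [0.4675, -0.2007, 0.0217]
eef_rot: [-3.142, 0.001, 2.709]
ft_force: [-3.2, 1.7, 10.2]
width: 0.0501
gripper_force: 39.8
```

Request:
move_arm([
  {"dx":0,"dy":0,"dz":-0.5,"rx":0,"ry":0,"rz":0},
  {"dx":0,"dy":0,"dz":-0.9,"rx":0,"ry":0,"rz":0},
  {"dx":0,"dy":0,"dz":-0.9,"rx":0,"ry":0,"rz":0},
  {"dx":0,"dy":0,"dz":-0.9,"rx":0,"ry":0,"rz":0},
  {"dx":0,"dy":0,"dz":-0.8,"rx":0,"ry":0,"rz":0},
  {"dx":0,"dy":0,"dz":0,"rx":0,"ry":0,"rz":0},
])

```text
time: 14.5
eef_pos: [0.4686, -0.2014, 0.1848]
eef_rot: [-3.141, 0.006, 2.709]
ft_force: [0.6, -0.5, -2.1]
width: 0.0502
gripper_force: 42.9
```

```bash
python3 -c "
from h import *
p=jig(.018,.028); s=bot.state(); print(s['width'],s['gripper_force'])
go(p[0],p[1],.18,183.1)"
```

```text
0.05021922042159547 42.86482036113739
shift [ 2.51 12.03  0.1 ] turn [-0.02  0.06 -4.65] at [ 0.4686 -0.2014  0.1848] rot [-180.     0.4  155.2] t 14.5
```

Request:
move_arm([
  {"dx":0.2,"dy":0.6,"dz":0,"rx":0,"ry":0,"rz":0},
  {"dx":0.21,"dy":0.9,"dz":0,"rx":0,"ry":0,"rz":0},
  {"dx":0.21,"dy":1,"dz":0,"rx":0,"ry":0,"rz":0},
  {"dx":0.21,"dy":1,"dz":0,"rx":0,"ry":0,"rz":0},
  {"dx":0.21,"dy":1,"dz":0,"rx":0,"ry":0,"rz":0},
  {"dx":0.21,"dy":1,"dz":0,"rx":0,"ry":0,"rz":0},
  {"dx":0.21,"dy":1,"dz":0,"rx":0,"ry":0,"rz":0},
  {"dx":0.21,"dy":1,"dz":0,"rx":0,"ry":0,"rz":0},
  {"dx":0.21,"dy":1,"dz":0,"rx":0,"ry":0,"rz":0},
  {"dx":0.21,"dy":1,"dz":0,"rx":0,"ry":0,"rz":0},
  {"dx":0.21,"dy":1,"dz":0,"rx":0,"ry":0,"rz":0},
  {"dx":0.21,"dy":0.9,"dz":0,"rx":0,"ry":0,"rz":0},
])

```text
time: 15.7
eef_pos: [0.5672, 0.2574, 0.18]
eef_rot: [-3.141, -0.001, 2.709]
ft_force: [1.1, -1.2, -0.5]
width: 0.0503
gripper_force: 42.8
```

Request:
move_arm([
  {"dx":0,"dy":0.6,"dz":0,"rx":0,"ry":0,"rz":0},
  {"dx":0,"dy":0,"dz":0.2,"rx":0,"ry":0,"rz":-0.92},
  {"dx":0,"dy":0,"dz":0.3,"rx":0,"ry":0,"rz":-0.93},
  {"dx":0,"dy":0,"dz":0.3,"rx":0,"ry":0,"rz":-0.93},
  {"dx":0,"dy":0,"dz":0.3,"rx":0,"ry":0,"rz":-0.93},
  {"dx":0,"dy":0,"dz":0.3,"rx":0,"ry":0,"rz":-0.93},
  {"dx":0,"dy":0,"dz":0,"rx":0,"ry":0,"rz":0},
  {"dx":0,"dy":0,"dz":0,"rx":0,"ry":0,"rz":0},
])

```text
time: 16.5
eef_pos: [0.5772, 0.2772, 0.1247]
eef_rot: [-3.141, -0.001, -3.091]
ft_force: [0.9, -0.6, -0.2]
width: 0.0505
gripper_force: 42.8
```

```bash
python3 -c "
from h import *
p=jig(.018,.028)
go(p[0],p[1],.056,183.1)"
```

```text
shift [-0.05  0.    1.72] turn [-0.   -0.01 -0.04] at [0.5772 0.2772 0.1247] rot [-180.    -0.  -177.1] t 16.5
```

Request:
move_arm([
  {"dx":-0.05,"dy":0,"dz":0.5,"rx":0,"ry":0,"rz":-0.04},
  {"dx":0,"dy":0,"dz":0.5,"rx":0,"ry":0,"rz":0},
  {"dx":0,"dy":0,"dz":0.35,"rx":0,"ry":0,"rz":0},
  {"dx":0,"dy":0,"dz":0.2,"rx":0,"ry":0,"rz":0},
  {"dx":0,"dy":0,"dz":0.12,"rx":0,"ry":0,"rz":0},
  {"dx":0,"dy":0,"dz":0.05,"rx":0,"ry":0,"rz":0},
  {"dx":0,"dy":0,"dz":0,"rx":0,"ry":0,"rz":0},
  {"dx":0,"dy":0,"dz":0,"rx":0,"ry":0,"rz":0},
])

```text
time: 17.3
eef_pos: [0.5797, 0.2775, 0.0567]
eef_rot: [3.141, 0.001, -3.085]
ft_force: [-0.2, 0.5, -1.7]
width: 0.0507
gripper_force: 42.8
```

Request:
move_arm([
  {"dx":0,"dy":0,"dz":0,"rx":0,"ry":0,"rz":0},
  {"dx":0,"dy":0,"dz":0,"rx":0,"ry":0,"rz":0},
  {"dx":0,"dy":0,"dz":0,"rx":0,"ry":0,"rz":0},
  {"dx":0,"dy":0,"dz":0,"rx":0,"ry":0,"rz":0},
  {"dx":0,"dy":0,"dz":0,"rx":0,"ry":0,"rz":0},
  {"dx":0,"dy":0,"dz":0,"rx":0,"ry":0,"rz":0},
  {"dx":0,"dy":0,"dz":-0.5,"rx":0,"ry":0,"rz":0},
  {"dx":0,"dy":0,"dz":-0.95,"rx":0,"ry":0,"rz":0},
  {"dx":0,"dy":0,"dz":-0.95,"rx":0,"ry":0,"rz":0},
  {"dx":0,"dy":0,"dz":-1,"rx":0,"ry":0,"rz":0},
], hand=61)

```text
time: 18.3
eef_pos: [0.579, 0.2773, 0.1934]
eef_rot: [-3.141, -0.001, -3.084]
ft_force: [1.0, 0.8, -0.3]
width: 0.0613
gripper_force: 0.0
```

Request:
move_arm([
  {"dx":0,"dy":-0.8,"dz":0,"rx":0,"ry":0,"rz":0},
  {"dx":0,"dy":-0.95,"dz":0,"rx":0,"ry":0,"rz":0},
  {"dx":0,"dy":-0.95,"dz":0,"rx":0,"ry":0,"rz":0},
  {"dx":0,"dy":-0.95,"dz":0,"rx":0,"ry":0,"rz":0},
  {"dx":0,"dy":-0.95,"dz":0,"rx":0,"ry":0,"rz":0},
  {"dx":0,"dy":-0.95,"dz":0,"rx":0,"ry":0,"rz":0},
  {"dx":0,"dy":-0.95,"dz":0,"rx":0,"ry":0,"rz":0},
  {"dx":0,"dy":-0.95,"dz":0,"rx":0,"ry":0,"rz":0},
  {"dx":0,"dy":-0.95,"dz":0,"rx":0,"ry":0,"rz":0},
  {"dx":0,"dy":-0.95,"dz":0,"rx":0,"ry":0,"rz":0},
  {"dx":0,"dy":-0.95,"dz":0,"rx":0,"ry":0,"rz":0},
  {"dx":0,"dy":-0.95,"dz":0,"rx":0,"ry":0,"rz":0},
])

```text
time: 19.5
eef_pos: [0.605, -0.1735, 0.1921]
eef_rot: [-3.142, 0.0, -3.084]
ft_force: [0.1, 0.2, -0.2]
width: 0.061
gripper_force: 0.0
```

Request:
move_arm([
  {"dx":0,"dy":-0.95,"dz":0,"rx":0,"ry":0,"rz":0},
  {"dx":0,"dy":-0.95,"dz":0,"rx":0,"ry":0,"rz":0},
  {"dx":0,"dy":-0.9,"dz":0,"rx":0,"ry":0,"rz":0},
  {"dx":0,"dy":0,"dz":0,"rx":0,"ry":0,"rz":0.9},
  {"dx":0,"dy":0,"dz":0,"rx":0,"ry":0,"rz":0.9},
  {"dx":0,"dy":0,"dz":0,"rx":0,"ry":0,"rz":0.9},
  {"dx":0,"dy":0,"dz":0,"rx":0,"ry":0,"rz":0.9},
  {"dx":0,"dy":0,"dz":0,"rx":0,"ry":0,"rz":0.9},
  {"dx":0,"dy":0,"dz":0,"rx":0,"ry":0,"rz":0.9},
  {"dx":0,"dy":0,"dz":0,"rx":0,"ry":0,"rz":0},
  {"dx":0,"dy":0,"dz":0,"rx":0,"ry":0,"rz":0},
], hand=80)

```text
time: 20.6
eef_pos: [0.6115, -0.2837, 0.192]
eef_rot: [3.142, -0.0, 2.636]
ft_force: [0.3, 0.4, 0.5]
width: 0.08
gripper_force: 0.0
```

```bash
python3 snap.py w6
python3 - <<'E'
from h import *
I,C=saved("w6"); go(.6350,-.3086,.024,150.8)
q=proj(C,[.6350,-.3086,.008])[0]; print(q); print(panel(I,C,q))
cv2.imwrite("pics/t6.png",bot.capture("top"))
E
```

```text
[ 0.6115 -0.2837  0.192 ] [180.    -0.   151.04] 20.6
shift [-0.82 -0.26  4.2 ] turn [ 0.   -0.    0.04] at [ 0.6115 -0.2836  0.192 ] rot [180.  -0. 151.] t 20.6
[302.15181107 252.89676657]
((array([ 0.6352489 , -0.30775778]), 119.62788391113281, 51.01694869995117, -29.077014923095703), (302.5, 249.0))
```

View pics/w6.png

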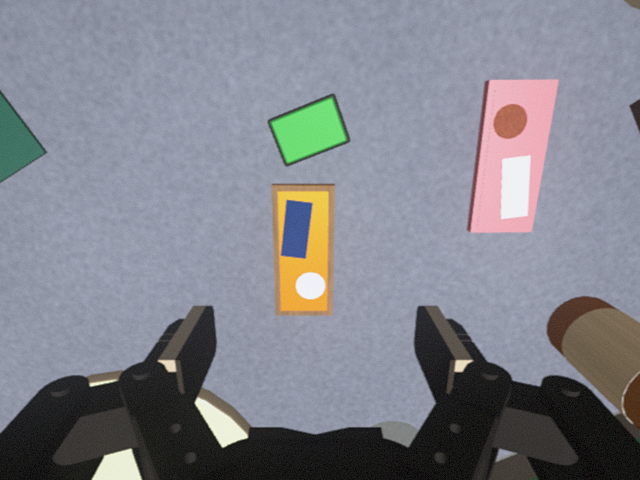

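The orange panel is at (303,249), aligned with the jaws. The pad at (309,130) and the bottle at the lower right are both clear.

Request:
move_arm([
  {"dx":-0.41,"dy":-0.12,"dz":0.3,"rx":0,"ry":0,"rz":0.02},
  {"dx":-0.42,"dy":-0.12,"dz":0.6,"rx":0,"ry":0,"rz":0},
  {"dx":0,"dy":0,"dz":0.9,"rx":0,"ry":0,"rz":0},
  {"dx":0,"dy":0,"dz":0.9,"rx":0,"ry":0,"rz":0},
  {"dx":0,"dy":0,"dz":0.7,"rx":0,"ry":0,"rz":0},
  {"dx":0,"dy":0,"dz":0.45,"rx":0,"ry":0,"rz":0},
  {"dx":0,"dy":0,"dz":0.2,"rx":0,"ry":0,"rz":0},
  {"dx":0,"dy":0,"dz":0.16,"rx":0,"ry":0,"rz":0},
  {"dx":0,"dy":0,"dz":0,"rx":0,"ry":0,"rz":0},
  {"dx":0,"dy":0,"dz":0,"rx":0,"ry":0,"rz":0},
])

```text
time: 21.7
eef_pos: [0.6363, -0.3085, 0.0246]
eef_rot: [-3.142, 0.001, 2.632]
ft_force: [-0.1, 0.6, 0.3]
width: 0.08
gripper_force: 0.0
```

Request:
move_arm([
  {"dx":0,"dy":0,"dz":0,"rx":0,"ry":0,"rz":0},
  {"dx":0,"dy":0,"dz":0,"rx":0,"ry":0,"rz":0},
  {"dx":0,"dy":0,"dz":0,"rx":0,"ry":0,"rz":0},
  {"dx":0,"dy":0,"dz":0,"rx":0,"ry":0,"rz":0},
  {"dx":0,"dy":0,"dz":0,"rx":0,"ry":0,"rz":0},
  {"dx":0,"dy":0,"dz":0,"rx":0,"ry":0,"rz":0},
  {"dx":0,"dy":0,"dz":0,"rx":0,"ry":0,"rz":0},
  {"dx":0,"dy":0,"dz":0,"rx":0,"ry":0,"rz":0},
  {"dx":0,"dy":0,"dz":0,"rx":0,"ry":0,"rz":0},
], hand=40)

```text
time: 22.6
eef_pos: [0.6362, -0.3084, 0.0249]
eef_rot: [-3.142, 0.001, 2.631]
ft_force: [-1.2, 1.5, 8.3]
width: 0.0502
gripper_force: 40.0
```

Request:
move_arm([
  {"dx":0,"dy":0,"dz":-0.5,"rx":0,"ry":0,"rz":0},
  {"dx":0,"dy":0,"dz":-0.9,"rx":0,"ry":0,"rz":0},
  {"dx":0,"dy":0,"dz":-0.9,"rx":0,"ry":0,"rz":0},
  {"dx":0,"dy":0,"dz":-0.9,"rx":0,"ry":0,"rz":0},
  {"dx":0,"dy":0,"dz":-0.8,"rx":0,"ry":0,"rz":0},
  {"dx":0,"dy":0,"dz":0,"rx":0,"ry":0,"rz":0},
])

```text
time: 23.2
eef_pos: [0.6372, -0.3091, 0.1887]
eef_rot: [-3.141, 0.007, 2.631]
ft_force: [0.7, -0.4, -0.8]
width: 0.0493
gripper_force: 41.7
```

```bash
python3 -c "
from h import *
p=jig(.018,.028); s=bot.state(); print(s['width'],s['gripper_force'])
go(p[0],p[1],.18,183.1)"
```

```text
0.04925253052118098 41.67133390903473
shift [ 8.43 12.08  0.15] turn [-0.02  0.07 -5.39] at [ 0.6372 -0.3091  0.1887] rot [-180.     0.4  150.8] t 23.2
```

Request:
move_arm([
  {"dx":0.4,"dy":0.55,"dz":0,"rx":0,"ry":0,"rz":0},
  {"dx":0.56,"dy":0.8,"dz":0,"rx":0,"ry":0,"rz":0},
  {"dx":0.56,"dy":0.8,"dz":0,"rx":0,"ry":0,"rz":0},
  {"dx":0.56,"dy":0.8,"dz":0,"rx":0,"ry":0,"rz":0},
  {"dx":0.56,"dy":0.8,"dz":0,"rx":0,"ry":0,"rz":0},
  {"dx":0.56,"dy":0.8,"dz":0,"rx":0,"ry":0,"rz":0},
  {"dx":0.56,"dy":0.8,"dz":0,"rx":0,"ry":0,"rz":0},
  {"dx":0.56,"dy":0.8,"dz":0,"rx":0,"ry":0,"rz":0},
  {"dx":0.56,"dy":0.8,"dz":0,"rx":0,"ry":0,"rz":0},
  {"dx":0.56,"dy":0.8,"dz":0,"rx":0,"ry":0,"rz":0},
  {"dx":0.56,"dy":0.8,"dz":0,"rx":0,"ry":0,"rz":0},
  {"dx":0.56,"dy":0.8,"dz":0,"rx":0,"ry":0,"rz":0},
])

```text
time: 24.4
eef_pos: [0.589, 0.1478, 0.1833]
eef_rot: [-3.141, -0.0, 2.631]
ft_force: [0.6, -0.2, -0.9]
width: 0.0495
gripper_force: 41.7
```

Request:
move_arm([
  {"dx":0.56,"dy":0.8,"dz":0,"rx":0,"ry":0,"rz":0},
  {"dx":0.56,"dy":0.8,"dz":0,"rx":0,"ry":0,"rz":0},
  {"dx":0.56,"dy":0.8,"dz":0,"rx":0,"ry":0,"rz":0},
  {"dx":0.19,"dy":0.33,"dz":0,"rx":0,"ry":0,"rz":0},
  {"dx":0,"dy":0,"dz":0.2,"rx":0,"ry":0,"rz":-0.89},
  {"dx":0,"dy":0,"dz":0.3,"rx":0,"ry":0,"rz":-0.9},
  {"dx":0,"dy":0,"dz":0.3,"rx":0,"ry":0,"rz":-0.9},
  {"dx":0,"dy":0,"dz":0.3,"rx":0,"ry":0,"rz":-0.9},
  {"dx":0,"dy":0,"dz":0.3,"rx":0,"ry":0,"rz":-0.9},
  {"dx":0,"dy":0,"dz":0,"rx":0,"ry":0,"rz":-0.9},
  {"dx":0,"dy":0,"dz":0,"rx":0,"ry":0,"rz":0},
  {"dx":0,"dy":0,"dz":0,"rx":0,"ry":0,"rz":0},
])

```text
time: 25.6
eef_pos: [0.5777, 0.2778, 0.1277]
eef_rot: [-3.142, 0.0, -3.091]
ft_force: [0.0, 1.2, -0.9]
width: 0.0493
gripper_force: 41.7
```

```bash
python3 -c "
from h import *
p=jig(.018,.028)
go(p[0],p[1],.0675,183.1)"
```

```text
shift [-0.03 -0.01  1.5 ] turn [-0.    0.   -0.03] at [0.5777 0.2778 0.1277] rot [-180.     0.  -177.1] t 25.6
```

Request:
move_arm([
  {"dx":-0.03,"dy":0,"dz":0.5,"rx":0,"ry":0,"rz":-0.03},
  {"dx":0,"dy":0,"dz":0.4,"rx":0,"ry":0,"rz":0},
  {"dx":0,"dy":0,"dz":0.3,"rx":0,"ry":0,"rz":0},
  {"dx":0,"dy":0,"dz":0.15,"rx":0,"ry":0,"rz":0},
  {"dx":0,"dy":0,"dz":0.1,"rx":0,"ry":0,"rz":0},
  {"dx":0,"dy":0,"dz":0.05,"rx":0,"ry":0,"rz":0},
  {"dx":0,"dy":0,"dz":0,"rx":0,"ry":0,"rz":0},
  {"dx":0,"dy":0,"dz":0,"rx":0,"ry":0,"rz":0},
])

```text
time: 26.4
eef_pos: [0.5791, 0.2782, 0.0682]
eef_rot: [3.141, 0.001, -3.084]
ft_force: [-0.1, 0.3, -1.2]
width: 0.0496
gripper_force: 41.7
```

Request:
move_arm([
  {"dx":0,"dy":0,"dz":0,"rx":0,"ry":0,"rz":0},
  {"dx":0,"dy":0,"dz":0,"rx":0,"ry":0,"rz":0},
  {"dx":0,"dy":0,"dz":0,"rx":0,"ry":0,"rz":0},
  {"dx":0,"dy":0,"dz":0,"rx":0,"ry":0,"rz":0},
  {"dx":0,"dy":0,"dz":0,"rx":0,"ry":0,"rz":0},
  {"dx":0,"dy":0,"dz":0,"rx":0,"ry":0,"rz":0},
  {"dx":0,"dy":0,"dz":-0.5,"rx":0,"ry":0,"rz":0},
  {"dx":0,"dy":0,"dz":-0.95,"rx":0,"ry":0,"rz":0},
  {"dx":0,"dy":0,"dz":-0.95,"rx":0,"ry":0,"rz":0},
  {"dx":0,"dy":0,"dz":-1,"rx":0,"ry":0,"rz":0},
], hand=61)

```text
time: 27.4
eef_pos: [0.5785, 0.278, 0.205]
eef_rot: [-3.141, -0.001, -3.084]
ft_force: [1.6, 0.4, 0.4]
width: 0.0608
gripper_force: 0.0
```

```bash
python3 -c "
from h import *
p=jig(-.06,-.02)
go(p[0],p[1],.2,183.1)"
```

```text
shift [ 1.94 -1.21  0.13] turn [-0.   -0.    0.03] at [0.5785 0.278  0.205 ] rot [-180.    -0.  -176.7] t 27.4
```

```bash
python3 -c "
from h import *
print(bot.state()['joint_pos'].round(3))
p=jig(-.075,.028)
go(p[0],p[1],.048,183.1)"
python3 - <<'E'
import cv2
from h import *
T=bot.capture("scene"); cv2.imwrite("pics/s7.png",cv2.resize(T[290:470,290:510],None,fx=3,fy=3,interpolation=cv2.INTER_CUBIC))
E
```

```text
[0.321 0.482 0.166 1.255 0.    0.264]
shift [ 2.31 -0.01  3.93] turn [-0.   -0.    0.03] at [0.5785 0.278  0.205 ] rot [-180.    -0.  -176.7] t 27.4
```

View pics/s7.png

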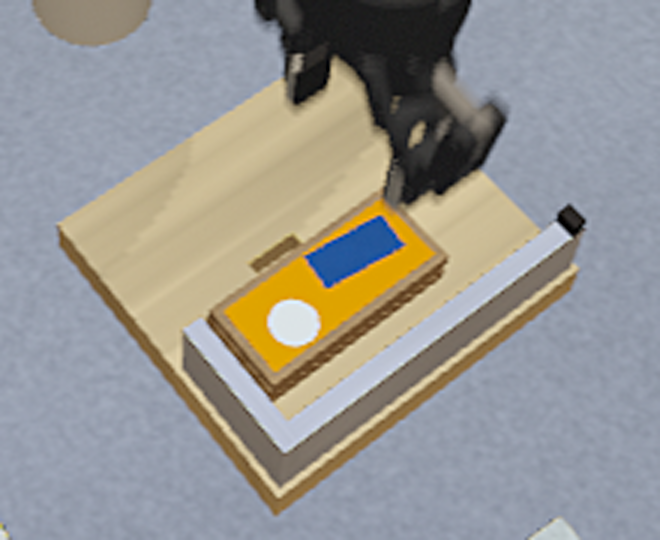

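The three panels lie stacked neatly beside the fences, with the orange one on top. I'll tap +x first.

Request:
move_arm([
  {"dx":0.77,"dy":0,"dz":0,"rx":0,"ry":0,"rz":0.03},
  {"dx":0.77,"dy":0,"dz":0,"rx":0,"ry":0,"rz":0},
  {"dx":0.77,"dy":0,"dz":0,"rx":0,"ry":0,"rz":0},
  {"dx":0,"dy":0,"dz":0.6,"rx":0,"ry":0,"rz":0},
  {"dx":0,"dy":0,"dz":0.9,"rx":0,"ry":0,"rz":0},
  {"dx":0,"dy":0,"dz":0.9,"rx":0,"ry":0,"rz":0},
  {"dx":0,"dy":0,"dz":0.8,"rx":0,"ry":0,"rz":0},
  {"dx":0,"dy":0,"dz":0.4,"rx":0,"ry":0,"rz":0},
  {"dx":0,"dy":0,"dz":0.2,"rx":0,"ry":0,"rz":0},
  {"dx":0,"dy":0,"dz":0.1,"rx":0,"ry":0,"rz":0},
  {"dx":0,"dy":0,"dz":0,"rx":0,"ry":0,"rz":0},
  {"dx":0,"dy":0,"dz":0,"rx":0,"ry":0,"rz":0},
], hand=20)

```text
time: 28.65
eef_pos: [0.4871, 0.2733, 0.0485]
eef_rot: [3.141, 0.001, -3.087]
ft_force: [-0.8, -0.1, 0.6]
width: 0.02
gripper_force: 0.0
```

```bash
python3 -c "
from h import *
p=jig(-.043,.028)
go(p[0],p[1],.047,183.1)"
```

```text
shift [-0.78 -0.02  0.04] turn [0.   0.01 0.  ] at [0.4871 0.2733 0.0485] rot [ 1.800e+02  1.000e-01 -1.769e+02] t 28.6
```

Pushing +x slowly (tool −x) to just short of flush, then in small steps while watching the force.

Request:
move_arm([
  {"dx":-0.15,"dy":0,"dz":0,"rx":0,"ry":0,"rz":0},
  {"dx":-0.1,"dy":0,"dz":0,"rx":0,"ry":0,"rz":0},
  {"dx":-0.08,"dy":0,"dz":0,"rx":0,"ry":0,"rz":0},
  {"dx":-0.08,"dy":0,"dz":0,"rx":0,"ry":0,"rz":0},
  {"dx":-0.08,"dy":0,"dz":0,"rx":0,"ry":0,"rz":0},
  {"dx":-0.08,"dy":0,"dz":0,"rx":0,"ry":0,"rz":0},
  {"dx":-0.07,"dy":0,"dz":0,"rx":0,"ry":0,"rz":0},
  {"dx":-0.07,"dy":0,"dz":0,"rx":0,"ry":0,"rz":0},
  {"dx":-0.05,"dy":0,"dz":0,"rx":0,"ry":0,"rz":0},
  {"dx":0,"dy":0,"dz":0,"rx":0,"ry":0,"rz":0},
])

```text
time: 29.65
eef_pos: [0.5173, 0.2747, 0.0477]
eef_rot: [3.142, 0.0, -3.088]
ft_force: [-0.2, 0.0, -0.8]
width: 0.02
gripper_force: 0.0
```

Request:
move_arm([
  {"dx":-0.04,"dy":0,"dz":0,"rx":0,"ry":0,"rz":0},
  {"dx":0,"dy":0,"dz":0,"rx":0,"ry":0,"rz":0},
  {"dx":0,"dy":0,"dz":0,"rx":0,"ry":0,"rz":0},
])

```text
time: 29.95
eef_pos: [0.5187, 0.2748, 0.0477]
eef_rot: [3.142, 0.0, -3.087]
ft_force: [0.0, 0.1, 0.5]
width: 0.0198
gripper_force: 0.0
```

Request:
move_arm([
  {"dx":-0.03,"dy":0,"dz":0,"rx":0,"ry":0,"rz":0},
  {"dx":0,"dy":0,"dz":0,"rx":0,"ry":0,"rz":0},
  {"dx":0,"dy":0,"dz":0,"rx":0,"ry":0,"rz":0},
])

```text
time: 30.25
eef_pos: [0.5197, 0.2749, 0.0477]
eef_rot: [3.142, 0.0, -3.087]
ft_force: [-0.4, -0.4, 1.1]
width: 0.02
gripper_force: 0.4
```

Request:
move_arm([
  {"dx":-0.03,"dy":0,"dz":0,"rx":0,"ry":0,"rz":0},
  {"dx":0,"dy":0,"dz":0,"rx":0,"ry":0,"rz":0},
  {"dx":0,"dy":0,"dz":0,"rx":0,"ry":0,"rz":0},
])

```text
time: 30.55
eef_pos: [0.5207, 0.2749, 0.0476]
eef_rot: [3.142, -0.0, -3.087]
ft_force: [-3.3, 0.7, 2.6]
width: 0.0202
gripper_force: 1.8
```

```bash
cp pics/t6.png pics/t6b.png
python3 - <<'E'
from h import *
cv2.imwrite("pics/s8.png",bot.capture("scene")); S=cv2.imread("pics/s8.png"); C=cam("scene")
# top face of orange panel from scene camera, z=.049
hsv=cv2.cvtColor(S,cv2.COLOR_BGR2HSV); m=cv2.inRange(hsv,(15,170,120),(25,255,255)); m[:, :330]=0; m[:300]=0
m=cv2.morphologyEx(m,cv2.MORPH_CLOSE,np.ones((13,13)))
c=max(blobs(m,50),key=cv2.contourArea); r=rect(C,c,.049); d=r[0]-J0; print(r,"jig",d@EX,d@EY)
q=proj(C,[[*jig(.03,.054),.049],[*jig(.09,.08),.049]]); print(q)
E
```

```text
(array([0.34712747, 0.44132733]), 105.27266693115234, 83.71812438964844, 39.99501419067383) jig -0.20471403177884306 0.20420928252682163
[[404.94593576 399.07803997]
 [385.81014291 434.72155025]]
```

Request:
move_arm([
  {"dx":-0.03,"dy":0,"dz":0,"rx":0,"ry":0,"rz":0},
  {"dx":0,"dy":0,"dz":0,"rx":0,"ry":0,"rz":0},
  {"dx":0,"dy":0,"dz":0,"rx":0,"ry":0,"rz":0},
])

```text
time: 30.9
eef_pos: [0.5208, 0.2749, 0.0475]
eef_rot: [3.142, -0.002, -3.087]
ft_force: [-10.4, -0.3, 6.0]
width: 0.0196
gripper_force: 5.1
```

Request:
move_arm([
  {"dx":0.1,"dy":0,"dz":0,"rx":0,"ry":0,"rz":0},
  {"dx":0.4,"dy":0,"dz":0,"rx":0,"ry":0,"rz":0},
  {"dx":0,"dy":0,"dz":-0.6,"rx":0,"ry":0,"rz":0},
  {"dx":0,"dy":0,"dz":-0.9,"rx":0,"ry":0,"rz":0},
  {"dx":0,"dy":0,"dz":-0.9,"rx":0,"ry":0,"rz":0},
  {"dx":0,"dy":0,"dz":-0.6,"rx":0,"ry":0,"rz":0},
  {"dx":0,"dy":0,"dz":0,"rx":0,"ry":0,"rz":0},
], hand=44)

```text
time: 31.6
eef_pos: [0.5039, 0.2745, 0.171]
eef_rot: [3.14, 0.006, -3.088]
ft_force: [1.0, -0.1, -1.1]
width: 0.0439
gripper_force: 0.0
```

```bash
python3 snap.py w9; python3 -c "
from h import *
p=jig(.03,-.035)
go(p[0],p[1],.16,183.1)"
```

```text
[0.5039 0.2745 0.171 ] [ 179.91    0.34 -176.9 ] 31.6
shift [-2.2  -1.6   0.23] turn [ 0.01  0.03 -0.  ] at [0.5032 0.2742 0.1691] rot [ 180.     0.2 -176.9] t 31.6
```

View pics/w9.png

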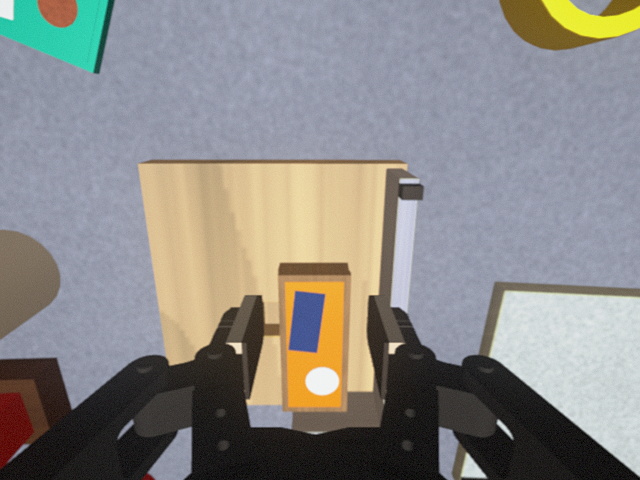

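The stack is squared against the short fence at the lower end (force 10 N confirmed contact). Its y gap to the long fence at column 385 remains. I'm rotating the tool for the +y push with both fingertips.

Request:
move_arm([
  {"dx":-0.73,"dy":-0.53,"dz":0,"rx":0,"ry":0,"rz":0},
  {"dx":-0.73,"dy":-0.53,"dz":0,"rx":0,"ry":0,"rz":0},
  {"dx":-0.74,"dy":-0.54,"dz":0,"rx":0,"ry":0,"rz":0},
  {"dx":0,"dy":0,"dz":0,"rx":0,"ry":0,"rz":-1},
  {"dx":0,"dy":0,"dz":0,"rx":0,"ry":0,"rz":-1},
  {"dx":0,"dy":0,"dz":0,"rx":0,"ry":0,"rz":-1},
  {"dx":0,"dy":0,"dz":0,"rx":0,"ry":0,"rz":-1},
  {"dx":0,"dy":0,"dz":0,"rx":0,"ry":0,"rz":-1},
  {"dx":0,"dy":0,"dz":0,"rx":0,"ry":0,"rz":-1},
  {"dx":0,"dy":0,"dz":0,"rx":0,"ry":0,"rz":-1},
  {"dx":0,"dy":0,"dz":0,"rx":0,"ry":0,"rz":-1},
  {"dx":0,"dy":0,"dz":0,"rx":0,"ry":0,"rz":-1},
])

```text
time: 32.85
eef_pos: [0.5933, 0.2146, 0.1664]
eef_rot: [3.141, -0.001, -2.141]
ft_force: [0.1, 0.1, -0.4]
width: 0.0437
gripper_force: 0.0
```

Request:
move_arm([
  {"dx":0,"dy":0,"dz":0,"rx":0,"ry":0,"rz":-1},
  {"dx":0,"dy":0,"dz":0,"rx":0,"ry":0,"rz":-1},
  {"dx":0,"dy":0,"dz":0,"rx":0,"ry":0,"rz":-1},
  {"dx":0,"dy":0,"dz":0,"rx":0,"ry":0,"rz":-1},
  {"dx":0,"dy":0,"dz":0,"rx":0,"ry":0,"rz":-1},
  {"dx":0,"dy":0,"dz":0,"rx":0,"ry":0,"rz":-1},
  {"dx":0,"dy":0,"dz":0,"rx":0,"ry":0,"rz":0},
  {"dx":0,"dy":0,"dz":0,"rx":0,"ry":0,"rz":0},
])

```text
time: 33.65
eef_pos: [0.5933, 0.2147, 0.1669]
eef_rot: [3.141, -0.0, -1.52]
ft_force: [-0.3, -0.6, 0.0]
width: 0.0436
gripper_force: 0.0
```

```bash
python3 -c "
from h import *
p=jig(.03,-.035)
go(p[0],p[1],.047,273.1)"
```

```text
shift [-0.01 -0.03  3.  ] turn [ 0.01 -0.   -0.03] at [0.5933 0.2147 0.1669] rot [180.   -0.  -87.1] t 33.6
```

Request:
move_arm([
  {"dx":0,"dy":-0.03,"dz":0.6,"rx":0,"ry":0,"rz":-0.03},
  {"dx":0,"dy":0,"dz":0.9,"rx":0,"ry":0,"rz":0},
  {"dx":0,"dy":0,"dz":0.8,"rx":0,"ry":0,"rz":0},
  {"dx":0,"dy":0,"dz":0.4,"rx":0,"ry":0,"rz":0},
  {"dx":0,"dy":0,"dz":0.2,"rx":0,"ry":0,"rz":0},
  {"dx":0,"dy":0,"dz":0.1,"rx":0,"ry":0,"rz":0},
  {"dx":0,"dy":0,"dz":0,"rx":0,"ry":0,"rz":0},
  {"dx":0,"dy":0,"dz":0,"rx":0,"ry":0,"rz":0},
])

```text
time: 34.45
eef_pos: [0.5952, 0.2149, 0.0485]
eef_rot: [-3.14, 0.0, -1.514]
ft_force: [0.6, -0.4, -0.8]
width: 0.0441
gripper_force: 0.0
```

```bash
python3 -c "
from h import *
p=jig(.03,.015)
go(p[0],p[1],.0465,273.1)"
```

```text
shift [-1.26  0.02  0.05] turn [-0.01  0.    0.03] at [0.5952 0.2149 0.0485] rot [-179.9    0.   -86.7] t 34.5
```

Request:
move_arm([
  {"dx":-0.25,"dy":0,"dz":0.04,"rx":0,"ry":0,"rz":0.03},
  {"dx":-0.2,"dy":0,"dz":0,"rx":0,"ry":0,"rz":0},
  {"dx":-0.1,"dy":0,"dz":0,"rx":0,"ry":0,"rz":0},
  {"dx":-0.08,"dy":0,"dz":0,"rx":0,"ry":0,"rz":0},
  {"dx":-0.08,"dy":0,"dz":0,"rx":0,"ry":0,"rz":0},
  {"dx":-0.08,"dy":0,"dz":0,"rx":0,"ry":0,"rz":0},
  {"dx":-0.08,"dy":0,"dz":0,"rx":0,"ry":0,"rz":0},
  {"dx":-0.08,"dy":0,"dz":0,"rx":0,"ry":0,"rz":0},
  {"dx":-0.08,"dy":0,"dz":0,"rx":0,"ry":0,"rz":0},
  {"dx":-0.08,"dy":0,"dz":0,"rx":0,"ry":0,"rz":0},
  {"dx":-0.08,"dy":0,"dz":0,"rx":0,"ry":0,"rz":0},
  {"dx":0,"dy":0,"dz":0,"rx":0,"ry":0,"rz":0},
])

```text
time: 35.65
eef_pos: [0.592, 0.2629, 0.046]
eef_rot: [-3.142, 0.0, -1.516]
ft_force: [0.2, -0.8, -0.2]
width: 0.044
gripper_force: 0.0
```

Request:
move_arm([
  {"dx":-0.06,"dy":0,"dz":0,"rx":0,"ry":0,"rz":0},
  {"dx":0,"dy":0,"dz":0,"rx":0,"ry":0,"rz":0},
  {"dx":0,"dy":0,"dz":0,"rx":0,"ry":0,"rz":0},
])

```text
time: 35.95
eef_pos: [0.5919, 0.2649, 0.046]
eef_rot: [3.142, 0.0, -1.517]
ft_force: [-0.8, -0.5, 0.3]
width: 0.0439
gripper_force: 0.0
```

Request:
move_arm([
  {"dx":-0.04,"dy":0,"dz":0,"rx":0,"ry":0,"rz":0},
  {"dx":0,"dy":0,"dz":0,"rx":0,"ry":0,"rz":0},
  {"dx":0,"dy":0,"dz":0,"rx":0,"ry":0,"rz":0},
])

```text
time: 36.25
eef_pos: [0.5918, 0.2663, 0.046]
eef_rot: [3.142, -0.0, -1.517]
ft_force: [0.4, -1.2, -0.2]
width: 0.0441
gripper_force: 0.7
```

```bash
python3 -c "
from h import *
d=bot.state()['eef_pos'][:2]-J0; print(d@EX,d@EY)"
```

```text
0.030171344600343045 0.01619846756307508
```

Request:
move_arm([
  {"dx":-0.03,"dy":0,"dz":0,"rx":0,"ry":0,"rz":0},
  {"dx":0,"dy":0,"dz":0,"rx":0,"ry":0,"rz":0},
  {"dx":0,"dy":0,"dz":0,"rx":0,"ry":0,"rz":0},
])

```text
time: 36.55
eef_pos: [0.5918, 0.2664, 0.046]
eef_rot: [3.141, -0.002, -1.518]
ft_force: [0.2, -10.3, 2.0]
width: 0.0442
gripper_force: 4.9
```

Request:
move_arm([
  {"dx":-0.03,"dy":0,"dz":0,"rx":0,"ry":0,"rz":0},
  {"dx":0,"dy":0,"dz":0,"rx":0,"ry":0,"rz":0},
  {"dx":0,"dy":0,"dz":0,"rx":0,"ry":0,"rz":0},
])

```text
time: 36.85
eef_pos: [0.5918, 0.2665, 0.0461]
eef_rot: [3.141, -0.005, -1.518]
ft_force: [-0.3, -18.2, 4.2]
width: 0.0436
gripper_force: 9.0
```

Pressed firmly at 18 N. I'm backing off, lifting, and looking down at the stack.

Request:
move_arm([
  {"dx":0.1,"dy":0,"dz":0,"rx":0,"ry":0,"rz":0},
  {"dx":0.4,"dy":0,"dz":0,"rx":0,"ry":0,"rz":0},
  {"dx":0,"dy":0,"dz":-0.6,"rx":0,"ry":0,"rz":0},
  {"dx":0,"dy":0,"dz":-1,"rx":0,"ry":0,"rz":0},
  {"dx":0,"dy":0,"dz":-1,"rx":0,"ry":0,"rz":0},
  {"dx":0,"dy":0,"dz":-1,"rx":0,"ry":0,"rz":0},
  {"dx":-0.6,"dy":0,"dz":-0.6,"rx":0,"ry":0,"rz":0},
  {"dx":-0.8,"dy":0,"dz":0,"rx":0,"ry":0,"rz":0},
  {"dx":-0.8,"dy":0,"dz":0,"rx":0,"ry":0,"rz":0},
  {"dx":-0.3,"dy":0,"dz":0,"rx":0,"ry":0,"rz":0},
  {"dx":0,"dy":0,"dz":0,"rx":0,"ry":0,"rz":0},
  {"dx":0,"dy":0,"dz":0,"rx":0,"ry":0,"rz":0},
])

```text
time: 38.05
eef_pos: [0.5875, 0.3476, 0.2139]
eef_rot: [3.141, -0.0, -1.517]
ft_force: [-0.2, -0.9, -0.7]
width: 0.044
gripper_force: 0.0
```

```bash
python3 snap.py w10
python3 - <<'E'
from h import *
I,C=saved("w10")
q=proj(C,[[*jig(x,y),z] for x,y,z in((.09,.08,.049),(-.03,.08,.049),(-.03,.028,.049),(.09,.028,.049),(.09,.08,.07),(.02,.002,.025))]); print(q.round(1))
u0,v0=np.maximum(q.min(0).astype(int)-40,0); u1,v1=q.max(0).astype(int)+40
print(u0,v0,u1,v1); cr=I[v0:v1,u0:u1]; k=min(800/cr.shape[1],600/cr.shape[0]); cv2.imwrite("pics/c10.png",cv2.resize(cr,None,fx=k,fy=k,interpolation=cv2.INTER_CUBIC)); print(k)
E
```

```text
[0.5875 0.3476 0.2139] [ 1.7998e+02 -2.0000e-02 -8.6910e+01] 38.05
[[237.8 199.9]
 [392.4 200. ]
 [397.  130.4]
 [233.3 130.2]
 [232.1 206. ]
 [328.1  94.2]]
192 54 437 246
3.125
```

View pics/c10.png

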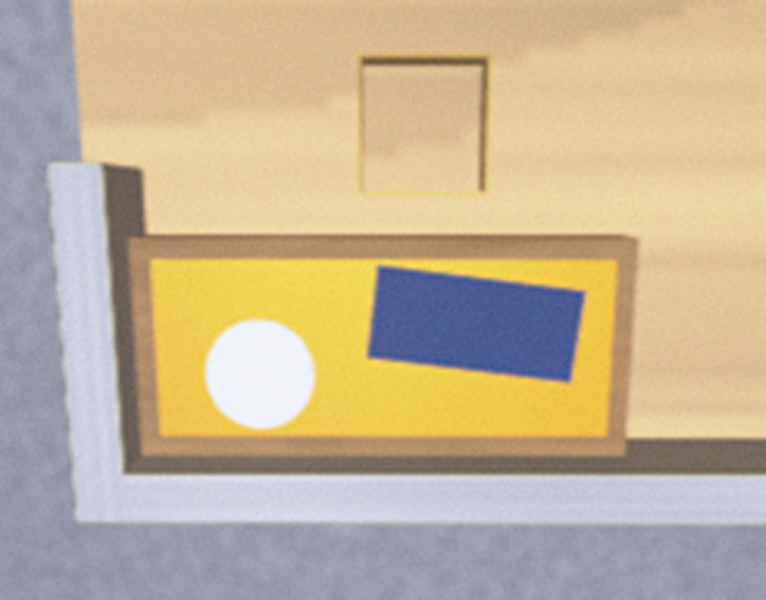

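The top panel's corner at (142,456) matches the predicted flush corner (143,456). No lower panel sticks out at the right or upper edges, so the pack is flush. The socket mouth centre at (424,125) matches the prediction (425,126). Next I'll locate the stop block.

Run:
```python
from h import *
T=cv2.imread("pics/top0.png");S=cv2.imread("pics/scene0.png");CT,CS=cam("top"),cam("scene")
def red(I,p):
    h=cv2.cvtColor(I,cv2.COLOR_BGR2HSV); m=cv2.inRange(h,(0,190,190),(8,255,255))|cv2.inRange(h,(174,190,190),(179,255,255)); return near(m,p)
a,b=red(T,(313,143)),red(S,(258,290))
print(cv2.minAreaRect(a),cv2.minAreaRect(b))
for z in(.055,.07,.08): print(z,rect(CT,a,z))
print(tri(CT,cv2.minAreaRect(a)[0],CS,cv2.minAreaRect(b)[0]))
c=rect(CT,a,.07)[0]; go(c[0],c[1]+.05,.22,273.1)
```

```text
((275.0, 83.0), (18.0, 30.0), 90.0) ((256.1538391113281, 288.73077392578125), (20.801258087158203, 26.07090950012207), 56.3099365234375)
0.055 (array([0.804245  , 0.09175162]), 58.263671875, 36.49652862548828, -65.64009284973145)
0.07 (array([0.79897308, 0.09067598]), 57.460079193115234, 35.99324417114258, -65.63982772827148)
0.08 (array([0.79545856, 0.08995888]), 56.92447280883789, 35.65764236450195, -65.64002227783203)
[0.73459637 0.09022    0.20976178]
shift [ 5.44 -5.   -0.15] turn [ 0.   -0.   -0.01] at [0.5876 0.3473 0.214 ] rot [180.   -0.  -86.9] t 38.1
```

Request:
move_arm([
  {"dx":0.6,"dy":-0.18,"dz":0,"rx":0,"ry":0,"rz":0},
  {"dx":0.9,"dy":-0.21,"dz":0,"rx":0,"ry":0,"rz":0},
  {"dx":0.9,"dy":-0.21,"dz":0,"rx":0,"ry":0,"rz":0},
  {"dx":0.9,"dy":-0.21,"dz":0,"rx":0,"ry":0,"rz":0},
  {"dx":0.9,"dy":-0.21,"dz":0,"rx":0,"ry":0,"rz":0},
  {"dx":0.9,"dy":-0.21,"dz":0,"rx":0,"ry":0,"rz":0},
  {"dx":0.7,"dy":-0.18,"dz":0,"rx":0,"ry":0,"rz":0},
  {"dx":0.4,"dy":-0.06,"dz":0,"rx":0,"ry":0,"rz":0},
  {"dx":0,"dy":0,"dz":0,"rx":0,"ry":0,"rz":0},
  {"dx":0,"dy":0,"dz":0,"rx":0,"ry":0,"rz":0},
])

```text
time: 39.1
eef_pos: [0.6592, 0.1042, 0.2141]
eef_rot: [3.141, 0.0, -1.517]
ft_force: [1.0, 0.4, -0.5]
width: 0.044
gripper_force: 0.0
```

```bash
python3 snap.py w11
```

```text
[0.6592 0.1042 0.2141] [ 1.7999e+02  2.0000e-02 -8.6930e+01] 39.1
```

View pics/w11.png

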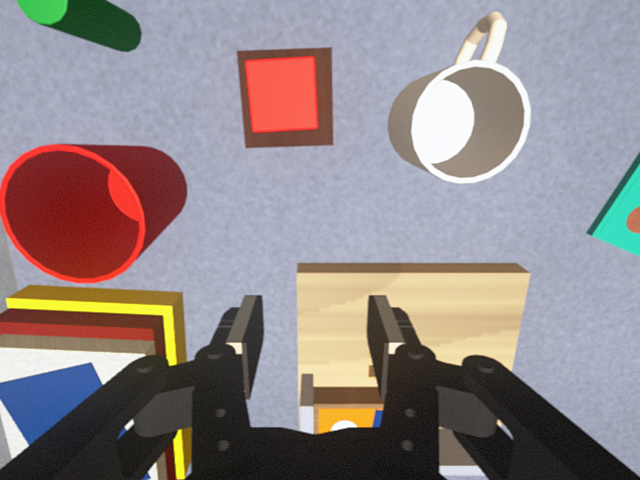

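The wrist view shows the stop block's red top face at (247–318, 57–132) in the dark holder. The mug is at (460,110) and the red cup at (90,210).

```bash
cat >> h.py <<'E'
def head(I,p,vmin=215):
    h=cv2.cvtColor(I,cv2.COLOR_BGR2HSV); m=((((h[...,0]<9)|(h[...,0]>172))&(h[...,1]>120)&(h[...,2]>vmin))*255).astype(np.uint8); return near(m,p)
E
python3 - <<'E'
from h import *
I,C=saved("w11"); c=head(I,(283,95)); print("px",cv2.minAreaRect(c))
T=cv2.imread("pics/top0.png");CT=cam("top");t=T[128:165,295:332]
print("top px hsv",cv2.cvtColor(T,cv2.COLOR_BGR2HSV)[[138,143,150,155],313])
for v in(180,200,215):
    try: print(v,cv2.minAreaRect(head(T,(313,142),v)))
    except Exception as e: print(e)
a=cv2.minAreaRect(head(T,(313,142),200))[0]
X=tri(C,cv2.minAreaRect(c)[0],CT,a); print("tri",X)
for z in(.07,.075,.08,.085): print(z,rect(C,c,z))
E
```

```text
px ((281.4447937011719, 94.06207275390625), (72.75658416748047, 69.5855941772461), 86.633544921875)
top px hsv [[  4 188 205]
 [  3 183 205]
 [  4 180 205]
 [  3 250  93]]
180 ((312.7910461425781, 141.20082092285156), (21.366436004638672, 22.362327575683594), 84.80557250976562)
200 ((312.8276062011719, 141.4310302734375), (19.76482391357422, 20.34614372253418), 85.2363510131836)
max() iterable argument is empty
tri [0.68619192 0.01243124 0.07192455]
0.07 (array([0.68594568, 0.01292556]), 45.06404113769531, 44.852027893066406, 6.315060615539551)
0.075 (array([0.68552716, 0.01315608]), 44.21220779418945, 44.004215240478516, 6.3150482177734375)
0.08 (array([0.68510876, 0.01338658]), 43.36036682128906, 43.15639877319336, 6.3150506019592285)
0.085 (array([0.68469031, 0.0136171 ]), 42.50859451293945, 42.30858612060547, 6.315060138702393)
```

```bash
python3 -c "
from h import *
go(.6852,.0134,.15,273.07); go(.6852,.0134,.15,276.3)"
```

```text
shift [ 2.32 -0.53  1.6 ] turn [0.   0.   0.01] at [0.6592 0.1048 0.2142] rot [180.    0.  -86.9] t 39.1
shift [ 2.32 -0.53  1.6 ] turn [ 0.    0.   -0.53] at [0.6592 0.1048 0.2142] rot [180.    0.  -86.9] t 39.1
```

Request:
move_arm([
  {"dx":0.58,"dy":-0.13,"dz":0,"rx":0,"ry":0,"rz":0},
  {"dx":0.58,"dy":-0.13,"dz":0,"rx":0,"ry":0,"rz":0},
  {"dx":0.58,"dy":-0.13,"dz":0,"rx":0,"ry":0,"rz":0},
  {"dx":0.58,"dy":-0.14,"dz":0,"rx":0,"ry":0,"rz":0},
  {"dx":0,"dy":0,"dz":0.4,"rx":0,"ry":0,"rz":-0.53},
  {"dx":0,"dy":0,"dz":0.6,"rx":0,"ry":0,"rz":0},
  {"dx":0,"dy":0,"dz":0.4,"rx":0,"ry":0,"rz":0},
  {"dx":0,"dy":0,"dz":0.2,"rx":0,"ry":0,"rz":0},
  {"dx":0,"dy":0,"dz":0,"rx":0,"ry":0,"rz":0},
  {"dx":0,"dy":0,"dz":0,"rx":0,"ry":0,"rz":0},
], hand=66)

```text
time: 40.15
eef_pos: [0.686, 0.0133, 0.1509]
eef_rot: [-3.141, -0.0, -1.46]
ft_force: [0.8, 0.5, 0.6]
width: 0.0661
gripper_force: 0.0
```

```bash
python3 snap.py w12
python3 - <<'E'
from h import *
I,C=saved("w12"); go(.6852,.0134,.063,276.3)
q=proj(C,[.6852,.0134,.08])[0]; c=head(I,q); print(q,cv2.minAreaRect(c))
for z in(.07,.075,.08): print(z,rect(C,c,z))
J,D=saved("w11"); d=head(J,(283,95))
# corresponding top-face corners (image order fixed by similar view direction)
o=lambda b:np.array(sorted(b.tolist(),key=lambda p:np.arctan2(*(np.array(p)-b.mean(0)))))
b1,b2=o(cv2.boxPoints(cv2.minAreaRect(c))),o(cv2.boxPoints(cv2.minAreaRect(d)))
print(b1.round(0).tolist(),b2.round(0).tolist())
for p,r in zip(b1,b2): print(tri(C,p,D,r).round(4))
E
```

```text
[0.686  0.0133 0.1509] [-1.7995e+02 -1.0000e-02 -8.3680e+01] 40.15
shift [-0.01  0.02  2.2 ] turn [-0.01 -0.    0.  ] at [0.6861 0.0131 0.1511] rot [-179.9   -0.   -83.7] t 40.2
[316.45567605 267.79406522] ((317.0, 265.0), (72.0, 80.0), 90.0)
0.07 (array([0.68466168, 0.01648662]), 45.72168731689453, 44.98282241821289, 6.403227806091309)
0.075 (array([0.68491656, 0.01445163]), 44.58598327636719, 43.86543655395508, 6.403244495391846)
0.08 (array([0.68517151, 0.01241665]), 43.45027160644531, 42.7480583190918, 6.403265476226807)
[[277.0, 229.0], [277.0, 301.0], [357.0, 301.0], [357.0, 229.0]] [[245.0, 60.0], [249.0, 132.0], [318.0, 128.0], [314.0, 56.0]]
[ 0.7089 -0.006   0.0786]
[0.7059 0.0374 0.078 ]
[0.6603 0.0322 0.0782]
[ 0.666  -0.0107  0.0782]
```

View pics/w12.png

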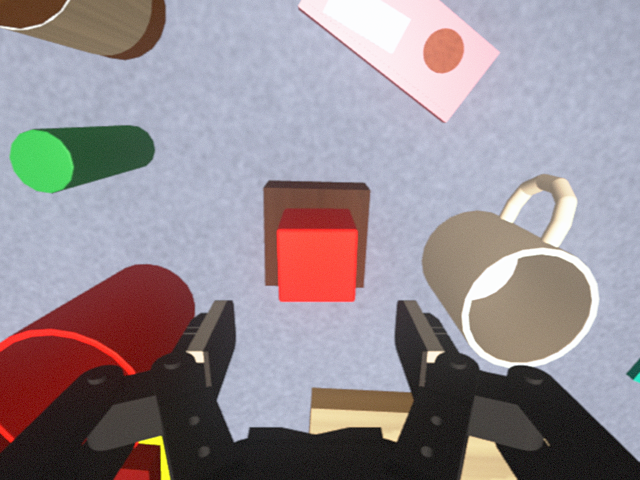

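Two wrist views put the block top at 78 mm. It is centred and square between the fingers at (317,265), and the mug is clear at (510,270). I'm descending and gripping.

Request:
move_arm([
  {"dx":0,"dy":0.02,"dz":0.5,"rx":0,"ry":0,"rz":0},
  {"dx":0,"dy":0,"dz":0.6,"rx":0,"ry":0,"rz":0},
  {"dx":0,"dy":0,"dz":0.5,"rx":0,"ry":0,"rz":0},
  {"dx":0,"dy":0,"dz":0.4,"rx":0,"ry":0,"rz":0},
  {"dx":0,"dy":0,"dz":0.2,"rx":0,"ry":0,"rz":0},
  {"dx":0,"dy":0,"dz":0,"rx":0,"ry":0,"rz":0},
  {"dx":0,"dy":0,"dz":0,"rx":0,"ry":0,"rz":0},
])

```text
time: 40.9
eef_pos: [0.6854, 0.0126, 0.0631]
eef_rot: [-3.14, -0.0, -1.461]
ft_force: [-0.4, -0.8, -0.4]
width: 0.066
gripper_force: 0.0
```

Request:
move_arm([
  {"dx":0,"dy":0,"dz":0,"rx":0,"ry":0,"rz":0},
  {"dx":0,"dy":0,"dz":0,"rx":0,"ry":0,"rz":0},
  {"dx":0,"dy":0,"dz":0,"rx":0,"ry":0,"rz":0},
  {"dx":0,"dy":0,"dz":0,"rx":0,"ry":0,"rz":0},
  {"dx":0,"dy":0,"dz":0,"rx":0,"ry":0,"rz":0},
  {"dx":0,"dy":0,"dz":0,"rx":0,"ry":0,"rz":0},
  {"dx":0,"dy":0,"dz":0,"rx":0,"ry":0,"rz":0},
  {"dx":0,"dy":0,"dz":0,"rx":0,"ry":0,"rz":0},
], hand=35, force=40)

```text
time: 41.7
eef_pos: [0.6855, 0.0126, 0.0632]
eef_rot: [-3.14, -0.0, -1.461]
ft_force: [-1.0, -0.2, 7.7]
width: 0.0435
gripper_force: 41.4
```

Request:
move_arm([
  {"dx":0,"dy":0,"dz":-0.3,"rx":0,"ry":0,"rz":0},
  {"dx":0,"dy":0,"dz":-0.6,"rx":0,"ry":0,"rz":0},
  {"dx":0,"dy":0,"dz":-0.9,"rx":0,"ry":0,"rz":0},
  {"dx":0,"dy":0,"dz":-0.9,"rx":0,"ry":0,"rz":0},
  {"dx":0,"dy":0,"dz":-0.6,"rx":0,"ry":0,"rz":0},
  {"dx":0,"dy":0,"dz":0,"rx":0,"ry":0,"rz":0},
  {"dx":0,"dy":0,"dz":0,"rx":0,"ry":0,"rz":0},
])

```text
time: 42.4
eef_pos: [0.6849, 0.0126, 0.1944]
eef_rot: [-3.141, -0.0, -1.461]
ft_force: [0.0, 0.2, -1.9]
width: 0.0437
gripper_force: 41.3
```

```bash
python3 snap.py w13
python3 - <<'E'
from h import *
I,C=saved("w13"); s=bot.state(); print(s["width"],s["gripper_force"])
z=s["eef_pos"][2]-.0633+.079; q=proj(C,[*s["eef_pos"][:2],z])[0]; c=head(I,q); print(q,cv2.minAreaRect(c))
r=rect(C,c,z); print(r); Rm=R.from_euler("xyz",s["eef_rot"]).as_matrix(); print("offset in tool",Rm.T@np.r_[r[0]-s["eef_pos"][:2],0])
p=jig(.02,.002); print(p); go(p[0],p[1],.17,273.1)
E
```

```text
[0.6849 0.0126 0.1944] [-1.7997e+02 -1.0000e-02 -8.3720e+01] 42.4
0.04338694582429174 41.259958148002625
[316.4288235  365.73595764] ((315.0, 365.5), (111.0, 136.0), 90.0)
(array([0.68493433, 0.01373304]), 44.029296875, 43.81084060668945, -83.65290784835815)
offset in tool [-1.10495166e-03 -5.21985882e-04 -3.44916085e-07]
[0.58244791 0.25156622]
shift [-6.22  1.88  0.59] turn [0.01 0.   0.53] at [0.6845 0.0126 0.1934] rot [179.9   0.  -83.7] t 42.5
```

Request:
move_arm([
  {"dx":-0.5,"dy":0.15,"dz":0,"rx":0,"ry":0,"rz":0},
  {"dx":-0.8,"dy":0.24,"dz":0,"rx":0,"ry":0,"rz":0},
  {"dx":-0.9,"dy":0.27,"dz":0,"rx":0,"ry":0,"rz":0},
  {"dx":-0.9,"dy":0.27,"dz":0,"rx":0,"ry":0,"rz":0},
  {"dx":-0.9,"dy":0.27,"dz":0,"rx":0,"ry":0,"rz":0},
  {"dx":-0.9,"dy":0.27,"dz":0,"rx":0,"ry":0,"rz":0},
  {"dx":-0.8,"dy":0.24,"dz":0,"rx":0,"ry":0,"rz":0},
  {"dx":-0.49,"dy":0.17,"dz":0,"rx":0,"ry":0,"rz":0},
  {"dx":0,"dy":0,"dz":0.5,"rx":0,"ry":0,"rz":0.53},
  {"dx":0,"dy":0,"dz":0.5,"rx":0,"ry":0,"rz":0},
  {"dx":0,"dy":0,"dz":0,"rx":0,"ry":0,"rz":0},
  {"dx":0,"dy":0,"dz":0,"rx":0,"ry":0,"rz":0},
])

```text
time: 43.65
eef_pos: [0.5824, 0.2506, 0.1538]
eef_rot: [3.14, -0.0, -1.516]
ft_force: [0.3, 0.2, -1.5]
width: 0.0436
gripper_force: 41.2
```

Run:
```python
from h import *
s=bot.state(); print(s["width"],s["gripper_force"],np.degrees(s["eef_rot"]))
p=jig(.02,.001); go(p[0],p[1],.085,273.15)
```

```text
0.04355302874465842 41.21456444263458 [ 1.79910996e+02 -1.45395686e-02 -8.68738772e+01]
shift [ 0.   -0.01  1.72] turn [ 0.01 -0.   -0.  ] at [0.5824 0.2506 0.1538] rot [179.9  -0.  -86.9] t 43.6
```

Request:
move_arm([
  {"dx":0,"dy":0,"dz":0.5,"rx":0,"ry":0,"rz":0},
  {"dx":0,"dy":0,"dz":0.6,"rx":0,"ry":0,"rz":0},
  {"dx":0,"dy":0,"dz":0.5,"rx":0,"ry":0,"rz":0},
  {"dx":0,"dy":0,"dz":0.2,"rx":0,"ry":0,"rz":0},
  {"dx":0,"dy":0,"dz":0,"rx":0,"ry":0,"rz":0},
  {"dx":0,"dy":0,"dz":0,"rx":0,"ry":0,"rz":0},
])

```text
time: 44.25
eef_pos: [0.5837, 0.2506, 0.0833]
eef_rot: [-3.14, 0.0, -1.517]
ft_force: [0.4, -0.3, -1.6]
width: 0.0438
gripper_force: 41.3
```

Run:
```python
from h import *
p=jig(.02,.001); go(p[0],p[1],.071,273.15)
S=bot.capture("scene"); cv2.imwrite("pics/s13.png",cv2.resize(S[290:470,290:510],None,fx=3,fy=3,interpolation=cv2.INTER_CUBIC))
```

```text
shift [-0.    0.03  0.31] turn [-0.01  0.   -0.01] at [0.5837 0.2506 0.0833] rot [-179.9    0.   -86.9] t 44.2
```

Request:
move_arm([
  {"dx":0,"dy":0.03,"dz":0.05,"rx":0,"ry":0,"rz":0},
  {"dx":0,"dy":0,"dz":0.05,"rx":0,"ry":0,"rz":0},
  {"dx":0,"dy":0,"dz":0.05,"rx":0,"ry":0,"rz":0},
  {"dx":0,"dy":0,"dz":0.05,"rx":0,"ry":0,"rz":0},
  {"dx":0,"dy":0,"dz":0,"rx":0,"ry":0,"rz":0},
  {"dx":0,"dy":0,"dz":0,"rx":0,"ry":0,"rz":0},
])

```text
time: 44.9
eef_pos: [0.5819, 0.2504, 0.074]
eef_rot: [3.141, -0.0, -1.517]
ft_force: [-0.3, -0.7, -1.9]
width: 0.0435
gripper_force: 41.3
```

Request:
move_arm([
  {"dx":0,"dy":0,"dz":0.05,"rx":0,"ry":0,"rz":0},
  {"dx":0,"dy":0,"dz":0.05,"rx":0,"ry":0,"rz":0},
  {"dx":0,"dy":0,"dz":0,"rx":0,"ry":0,"rz":0},
])

```text
time: 45.2
eef_pos: [0.5817, 0.2504, 0.0697]
eef_rot: [3.141, -0.0, -1.517]
ft_force: [0.5, -0.6, -1.7]
width: 0.0433
gripper_force: 41.3
```

Run:
```python
from h import *
p=jig(.02,.001); go(p[0],p[1],.0585,273.15); print(bot.state()["ft_force"])
```

```text
shift [-0.   -0.02  0.28] turn [ 0.   -0.   -0.01] at [0.5817 0.2504 0.0697] rot [180.   -0.  -86.9] t 45.2
[ 0.45004019 -0.59125326 -1.67589719]
```

No contact force and already below the mouth, so the tenon is entering. Continuing slowly.

Request:
move_arm([
  {"dx":0,"dy":-0.02,"dz":0.05,"rx":0,"ry":0,"rz":0},
  {"dx":0,"dy":0,"dz":0.05,"rx":0,"ry":0,"rz":0},
  {"dx":0,"dy":0,"dz":0.05,"rx":0,"ry":0,"rz":0},
  {"dx":0,"dy":0,"dz":0,"rx":0,"ry":0,"rz":0},
  {"dx":0,"dy":0,"dz":0,"rx":0,"ry":0,"rz":0},
])

```text
time: 45.7
eef_pos: [0.5826, 0.2504, 0.064]
eef_rot: [3.142, -0.0, -1.517]
ft_force: [-0.0, -0.5, -2.2]
width: 0.0432
gripper_force: 41.3
```

Request:
move_arm([
  {"dx":0,"dy":0,"dz":0.05,"rx":0,"ry":0,"rz":0},
  {"dx":0,"dy":0,"dz":0.04,"rx":0,"ry":0,"rz":0},
  {"dx":0,"dy":0,"dz":0,"rx":0,"ry":0,"rz":0},
  {"dx":0,"dy":0,"dz":0,"rx":0,"ry":0,"rz":0},
])

```text
time: 46.1
eef_pos: [0.5827, 0.2504, 0.0604]
eef_rot: [3.142, -0.0, -1.517]
ft_force: [0.8, -0.5, -1.7]
width: 0.0436
gripper_force: 41.3
```

Request:
move_arm([
  {"dx":0,"dy":0,"dz":0.03,"rx":0,"ry":0,"rz":0},
  {"dx":0,"dy":0,"dz":0.02,"rx":0,"ry":0,"rz":0},
  {"dx":0,"dy":0,"dz":0,"rx":0,"ry":0,"rz":0},
  {"dx":0,"dy":0,"dz":0,"rx":0,"ry":0,"rz":0},
])

```text
time: 46.5
eef_pos: [0.5827, 0.2504, 0.0585]
eef_rot: [3.142, -0.0, -1.517]
ft_force: [-0.2, 0.6, -1.6]
width: 0.0435
gripper_force: 41.3
```

Request:
move_arm([
  {"dx":0,"dy":0,"dz":0.03,"rx":0,"ry":0,"rz":0},
  {"dx":0,"dy":0,"dz":0,"rx":0,"ry":0,"rz":0},
  {"dx":0,"dy":0,"dz":0,"rx":0,"ry":0,"rz":0},
])

```text
time: 46.8
eef_pos: [0.5827, 0.2505, 0.0582]
eef_rot: [-3.141, 0.0, -1.517]
ft_force: [-3.2, -0.7, 10.8]
width: 0.0433
gripper_force: 42.6
```

It seated at the predicted height (0.0582) with 11 N. Releasing and lifting off.

Request:
move_arm([
  {"dx":0,"dy":0,"dz":0,"rx":0,"ry":0,"rz":0},
  {"dx":0,"dy":0,"dz":0,"rx":0,"ry":0,"rz":0},
  {"dx":0,"dy":0,"dz":0,"rx":0,"ry":0,"rz":0},
  {"dx":0,"dy":0,"dz":0,"rx":0,"ry":0,"rz":0},
  {"dx":0,"dy":0,"dz":0,"rx":0,"ry":0,"rz":0},
  {"dx":0,"dy":0,"dz":-0.3,"rx":0,"ry":0,"rz":0},
  {"dx":0,"dy":0,"dz":-0.7,"rx":0,"ry":0,"rz":0},
  {"dx":0,"dy":0,"dz":-1,"rx":0,"ry":0,"rz":0},
  {"dx":0,"dy":0,"dz":-1,"rx":0,"ry":0,"rz":0},
  {"dx":0,"dy":0,"dz":-1,"rx":0,"ry":0,"rz":0},
], hand=60)

```text
time: 47.8
eef_pos: [0.5823, 0.2504, 0.22]
eef_rot: [-3.141, 0.0, -1.517]
ft_force: [1.2, 0.2, -1.3]
width: 0.0599
gripper_force: 0.0
```

Request:
move_arm([
  {"dx":-0.8,"dy":0,"dz":0,"rx":0,"ry":0,"rz":0},
  {"dx":-0.9,"dy":0,"dz":0,"rx":0,"ry":0,"rz":0},
  {"dx":-0.8,"dy":0,"dz":0,"rx":0,"ry":0,"rz":0},
  {"dx":0,"dy":0,"dz":0,"rx":0,"ry":0,"rz":0},
  {"dx":0,"dy":0,"dz":0,"rx":0,"ry":0,"rz":0},
])

```text
time: 48.3
eef_pos: [0.577, 0.3507, 0.2178]
eef_rot: [-3.141, -0.0, -1.516]
ft_force: [-0.6, 0.2, -0.4]
width: 0.0602
gripper_force: 0.0
```

```bash
python3 snap.py w14
python3 - <<'E'
from h import *
I,C=saved("w14")
P=[(.09,.08,.049),(-.03,.08,.049),(-.03,.028,.049),(.09,.028,.049),(.02,.002,.075)]
q=proj(C,[[*jig(x,y),z] for x,y,z in P]); 
u0,v0=np.maximum(q.min(0).astype(int)-40,0); u1,v1=q.max(0).astype(int)+40
cr=I[v0:v1,u0:u1]; k=min(800/cr.shape[1],600/cr.shape[0]); cv2.imwrite("pics/c14.png",cv2.resize(cr,None,fx=k,fy=k,interpolation=cv2.INTER_CUBIC))
print(((q-[u0,v0])*k).round(0).tolist())
c=head(I,q[4],180); r=rect(C,c,.075); d=r[0]-J0; print(r,d@EX,d@EY)
E
```

```text
[0.577  0.3507 0.2178] [-1.7999e+02 -1.0000e-02 -8.6840e+01] 48.3
[[144.0, 474.0], [628.0, 475.0], [640.0, 256.0], [128.0, 255.0], [427.0, 127.0]]
(array([0.58277142, 0.25117726]), 43.53807830810547, 42.865806579589844, 3.2441704273223877) 0.020302004765746635 0.0015941193969542875
```

View pics/c14.png

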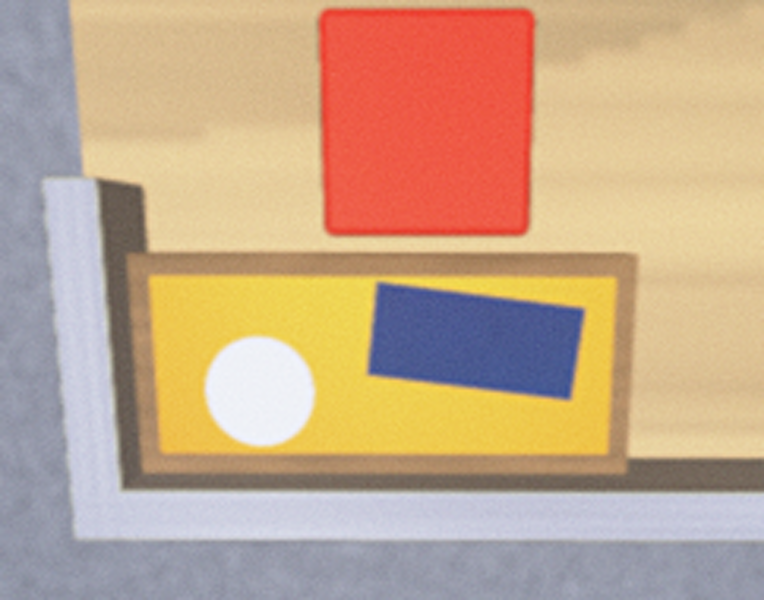

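The head sits at jig (20.3, 1.6) mm and is square. The pack's corners match the flush prediction to within 1–2 crop pixels, and nothing sticks out from the lower layers. Handing in.

```bash
python3 -c "
from rig import bot
print(bot.sign_off())"
```

```text
the job is handed in; nothing more can be done
None
```

I stacked the three picture panels on the jig and tapped them flush to both fences. I then plugged the stop block fully home in the socket, kept clear of the mug and stamp pad, and handed the job in (no verdict was returned).

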